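Sweep the cutter's infeed clear and hold its guard open

ROBOT

A 6-joint arm with a two-finger parallel gripper is mounted at the origin on the work surface. World frame = base frame: x ahead of the robot, y to its left, z up, the work surface at z = 0. Lengths are in m, angles in degrees, forces in N, time in s.
With the tool pointing down it reaches from about 0.275 to 0.825 m from the base axis. Payload 4.9 kg.
Tool frame: the origin (TCP) lies on the centre line of the jaws, within the pads' length; the fingertips stand 11 mm ahead of it and the grasp point (between the pads) lies 8 mm behind it; z points along the fingers, y is the direction in which the jaws open and shut (so a half turn about z gives the same grasp; the last joint's range is limited). The gripper opens to 85 mm and grips with 20 to 120 N. Pads are 22 mm wide; open, the fingers measure 114 mm over their backs; the gripper's body (76 mm by 85 mm) begins 54 mm behind the grasp point. The pads swing forward as they close: fully open they stand 13 mm farther back than shut.
Start: joints at [-72.204, 18.69, -11.035, 60.275, 0, 82.311], TCP at [0.237, -0.496, 0.242] pointing down, gripper open.
Joint ranges: [-152.03, 152.03], [-55.5, 102.48], [-74.3, 77.21], [-110.64, 120.58], [-84.22, 78.4], [-180, 180]. Speed limits (degrees/s): [147.25, 147.25, 180, 180, 180, 180].

INTERFACE

Orientations are given as a 3x3 rotation matrix whose columns are the frame's x, y, z axes.
In Python, from rig import readout, vision, ctrl gives the robot as it stands.
- The arm moves only by the tool play_rows, never from a script. Its argument "targets" is a list of rows, each an object with "delta_pos": the shift along the tool's x, y, z in m, a list of three; "delta_rot": the turn, a rotation vector about the tool's x, y, z in rad, a list of three; "gripper": the closure, from 0 (fully open) to 1 (shut). In form: [{"delta_pos": [x, y, z], "delta_rot": [wx, wy, wz], "gripper": gripper}, ...]. A call has exactly 5 rows; each row is the pose to reach, as a shift and turn from the pose commanded when the call began, along the tool's axes at that moment; what a row does not reach only later rows make up. A row lasts 1/12 s, in which the tool goes at most 41.7 mm and 7.16 degrees, less where a joint would pass 70% of its speed; a pose out of reach is approached as far as the arm can. A call with a gripper value outside its range is refused whole. The fingers move at their own pace and stop on an object; "grip_force" is the grip in N (left out, the last holds). Time passes only in rows, so rows that repeat a pose let the fingers close, or fill a call up. It gives the time, the measured TCP pose, the force and the opening at its end, in the units of the state.
- readout.observe(): the state, without advancing time (a new reading comes with each control period).
- vision.grab_frame(name): name is "scene" or "top"; returns a dict with "frame" (384x512x3 uint8, red, green, blue), "fx", "fy", "cx", "cy" (pixels), "distortion" ([k1, k2, p1, p2, k3] as OpenCV has them; the pictures are not rectified), "R" (3x3) and "t" (3): a world point X has camera coordinates R X + t. Camera axes: x right, y down, z forward; pixel columns grow to the right and rows downward; lengths in m; the calibration is good to about 2 mm. A picture is of the moment at which its call begins. There is no depth.
- ctrl.sign_off(): hands the job in, once; it reports no verdict.
The state is a dict: "clock": time; "joint_positions": joint angles; "qd": joint speeds; "effort": joint torques, N m; "tcp_pos": TCP position; "tcp_rot": TCP orientation; "wrist_force": force on the tool from outside, world axes, zero at the start; "wrist_torque": the same for the moment, N m; "width": opening from 0.0 (shut) to 1.0 (fully open).
Only numpy, scipy, OpenCV 4.12 (cv2) and the standard library are available. Lean on these libraries where they do the work, as an engineer would, in place of code of your own. Each camera call takes 0.05 s, during which the arm holds its last target.

TASK

Four bits of shell lie on the infeed table of the strip cutter. With the guard still shut, use the blue block brush to sweep all four off the table's side into the red scrap tray (do not touch the shells with the gripper) and stand the brush back upright on its black mat. Then lift the yellow guard by its red bar until it is 60 degrees open and finish while holding it there for the blade check: it falls shut if let go, so keep hold, and leave the bottles, jar, cup, can and tray stack where they are.

Things in the scene. Friction and masses are not known exactly. Their poses are not given: they have to be found in the camera images.
- cutter: Fixed strip cutter. Origin: on the work surface 5 mm behind the fence, mid-width; x to its rear (away from the robot), z up. Roller housing behind the fence: x -5 to 230, y within 110 mm, side plates 127 mm high, hinge bosses to y = +-130 at x = 185. White infeed table before it: see point bed_center.
- bed_center (a point): Middle of the white infeed table's top: (-90, 0, 50) mm in the cutter's frame, same axes. The table is flat, 150 (x) x 220 (y) mm, open at both y ends; along its near x edge runs a steel lip 10 mm higher than it, along its far x edge a steel fence 20 mm higher (both 10 mm thick), so it is a channel 150 mm wide. Below z = 50 it is solid.
- guard (a joint): Angle of the guard in rad: 0 = shut and lying flat, grows as the bar edge rises about the rear hinge (the guard's hinge axis is the cutter's y), stop at 1.4; 60 degrees is 1.047. Weight (about 0.35 kg) and a spring close it from any angle: 2 to 5 N at the bar.
- guard_bar (a point): Middle of the guard's red grip bar: round, 12 mm diameter, 130 mm long along the cutter's y, 190 mm from the hinge axis. Shut, it is at (-5, 0, 130) mm in the cutter's frame, 54 mm clear above the fence. Two arms 10 mm wide at y = +-60 carry it, 49 mm clear of the yellow panel (135 x 220 x 6 mm, from the hinge forward). Axes turn with the guard.
- guard_hinge (a point): Point on the guard's hinge axis: (185, 0, 130) mm in the cutter's frame; it does not move. At angle a the bar is 190 cos(a) before this point (towards -x of the cutter), and 190 sin(a) higher than it.
- scrap_tray: Red open tray, fixed, 170 (x) x 130 (y) x 36 mm high, 3 mm walls, standing against one y end of the infeed table (either end), 14 mm lower than it. Origin: centre of the underside; axes parallel to the cutter's.
- brush_mat: Black rubber mat, fixed, 170 (x) x 125 (y) x 8 mm thick, on the table at the other y end of the infeed table. Origin: centre of the underside; axes parallel to the cutter's.
- brush: Block brush, 0.18 kg, standing on its bristles on the mat. Origin: centre of the bristles' lower end; x along its length, z up. White bristle block (firm, does not bend) 130 x 30 mm, z 0 to 34; blue back of the same outline, z 34 to 48; blue grip ridge 100 (x) x 20 (y) mm, z 48 to 92, to be pinched across y from above.
- shell_1: Chunky piece of shell, a low ribbed dome 33 mm across, 16 mm high, 18 g, lying flat side down on the infeed table. Origin: centre of its flat side.
- shell_2: Chunky piece of shell, a low ribbed dome 33 mm across, 16 mm high, 18 g, lying flat side down on the infeed table. Origin: centre of its flat side.
- shell_3: Chunky piece of shell, a low ribbed dome 33 mm across, 16 mm high, 18 g, lying flat side down on the infeed table. Origin: centre of its flat side.
- shell_4: Chunky piece of shell, a low ribbed dome 33 mm across, 16 mm high, 18 g, lying flat side down on the infeed table. Origin: centre of its flat side.
- sauce_1: Bystander: red sauce bottle, 54 mm diameter, 150 mm high, beside the cutter's roller housing. Origin: centre of the underside.
- spice_jar: Bystander: dark red jar, 68 mm diameter, 90 mm high, beside the cutter's roller housing, other side. Origin: centre of the underside.
- sauce_2: Bystander: red sauce bottle, 54 mm diameter, 150 mm high, on the left. Origin: centre of the underside.
- cup: Bystander: steel cup, 76 mm diameter, 90 mm high, on the left. Origin: centre of the underside.
- tray_stack: Bystander: stack of red packing trays, about 130 x 180 x 73 mm, on the right. Origin: centre of the underside.
- spray_can: Bystander: can with a blue band, 60 mm diameter, 170 mm high, on the right. Origin: centre of the underside.

How it is judged (in metres and radians):
On the way, in this order (a step that is already met when the one before it is completed fails the run):
1. all four shells swept into the scrap tray (x of shell_1 in the frame of scrap_tray between -0.085 and 0.085 m and y of shell_1 in the frame of scrap_tray between -0.065 and 0.065 m and z of shell_1 in the frame of scrap_tray between -0.005 and 0.045 m and x of shell_2 in the frame of scrap_tray between -0.085 and 0.085 m and y of shell_2 in the frame of scrap_tray between -0.065 and 0.065 m and z of shell_2 in the frame of scrap_tray between -0.005 and 0.045 m and x of shell_3 in the frame of scrap_tray between -0.085 and 0.085 m and y of shell_3 in the frame of scrap_tray between -0.065 and 0.065 m and z of shell_3 in the frame of scrap_tray between -0.005 and 0.045 m and x of shell_4 in the frame of scrap_tray between -0.085 and 0.085 m and y of shell_4 in the frame of scrap_tray between -0.065 and 0.065 m and z of shell_4 in the frame of scrap_tray between -0.005 and 0.045 m), for 0.2 s.
2. brush stood back on its mat and let go (x of brush in the frame of brush_mat between -0.05 and 0.05 m and y of brush in the frame of brush_mat between -0.055 and 0.055 m and z of brush in the frame of brush_mat between 0 and 0.013 m and angle between brush's own z axis and vertical below 0.15 rad and linear speed of brush below 0.02 m/s and contact force between brush and the fingers below 0.1 N and contact force between brush and guard below 0.1 N), for 0.2 s.
At the end, for the whole second after the job is handed in: Fingers (over 0.5 N), not the brush, hold the guard still at 60 deg (0.925 to 1.17 rad, under 0.05 rad/s); all four shells are in the scrap tray; the brush stands upright (0.15 rad), at rest, let go, its middle within 50 mm (x) and 55 mm (y) of its mat's middle (all of step 1 and all of step 2 and value of joint guard between 0.925 and 1.17 rad and velocity of joint guard between -0.05 and 0.05 rad/s and contact force between guard and the fingers above 0.5 N); the arm keeps its last pose, push and grip.
It fails at once if the gripper or arm touched a shell (contact force between any of shell_1, shell_2, shell_3, shell_4 and the fingers above 0.3 N or contact force between any of shell_1, shell_2, shell_3, shell_4 and the arm above 0.3 N).
It fails at once if the guard was opened (over 0.15 rad) before all shells were in the scrap tray (value of joint guard above 0.15 rad and not (x of shell_1 in the frame of scrap_tray between -0.085 and 0.085 m and y of shell_1 in the frame of scrap_tray between -0.065 and 0.065 m and z of shell_1 in the frame of scrap_tray between -0.005 and 0.045 m and x of shell_2 in the frame of scrap_tray between -0.085 and 0.085 m and y of shell_2 in the frame of scrap_tray between -0.065 and 0.065 m and z of shell_2 in the frame of scrap_tray between -0.005 and 0.045 m and x of shell_3 in the frame of scrap_tray between -0.085 and 0.085 m and y of shell_3 in the frame of scrap_tray between -0.065 and 0.065 m and z of shell_3 in the frame of scrap_tray between -0.005 and 0.045 m and x of shell_4 in the frame of scrap_tray between -0.085 and 0.085 m and y of shell_4 in the frame of scrap_tray between -0.065 and 0.065 m and z of shell_4 in the frame of scrap_tray between -0.005 and 0.045 m)).
It fails at once if a bystander was moved over 30 mm or tipped (distance of any of sauce_1, spice_jar, sauce_2, cup, tray_stack, spray_can from where it was at the start of the episode above 0.03 m or angle between any of sauce_1, spice_jar, sauce_2, cup, tray_stack, spray_can's own z axis and vertical above 0.4 rad).
It also fails if it takes over 64 s, if anything falls off the work surface, if the arm or the gripper's body presses on something with over 40 N, if the wrist force passes 120 N, or if a joint passes its speed limit or range.

## Working session

There is one attempt and no reset: what is moved stays moved. The work goes in short steps, Python scripts to look and compute and a tool call to move; the robot and the scene stay as the last step left them, time stands still between calls to the robot, and variables do not carry over. Pictures are saved under pics/ and viewed, and the job is handed in when it is done.

Besides the shell and the picture viewer there is one more tool, called after "Request:" as name([rows], argument=value, ...), one row to a line, values as JSON. play_rows: Moves the arm, as the interface text tells. Its arguments: {"type":"object","properties":{"targets":{"type":"array","items":{"type":"object","properties":{"delta_pos":{"type":"array","items":{"type":"number"}},"delta_rot":{"type":"array","items":{"type":"number"}},"gripper":{"type":"number"}}}},"grip_force":{"type":"number"}},"required":["targets"]}

```bash
ls; mkdir -p pics; python3 - <<'E'
from rig import readout, vision, ctrl
import cv2, numpy as np
print(readout.observe())
for n in ("scene","top"):
    f=vision.grab_frame(n); cv2.imwrite(f"pics/{n}0.png",f["frame"][:,:,::-1])
    print(n,{k:np.round(v,4).tolist() for k,v in f.items() if k!="frame"})
E
```

```text
pics
{'clock': 0.0, 'joint_positions': array([-7.22034459e+01,  1.87336079e+01, -1.10903353e+01,  6.02759545e+01,
       -3.73421017e-04,  8.23103676e+01]), 'qd': array([-0.0305522 , -0.00328742, -0.07823947,  0.05506791,  0.00884456,
        0.03161087]), 'effort': array([-2.75257356e-03, -4.43394935e+01,  2.62443155e+01,  1.53306843e-02,
       -1.02997724e-04,  6.07713176e-06]), 'tcp_pos': array([ 0.23649313, -0.4959406 ,  0.24149932]), 'tcp_rot': array([[ 9.02689109e-01,  4.30293019e-01, -5.39098685e-04],
       [ 4.30293296e-01, -9.02687615e-01,  1.65811881e-03],
       [ 2.26839244e-04, -1.72873634e-03, -9.99998480e-01]]), 'wrist_force': array([-0.79324522,  0.29440673, -1.14044131]), 'wrist_torque': array([-0.00206404,  0.04963515,  0.01747041]), 'width': 1.0021531614744021}
scene {'fx': 438.0484, 'fy': 438.0484, 'cx': 250.7508, 'cy': 186.5511, 'distortion': [0.0126, 0.0, 0.0, 0.0, 0.0], 'R': [[-0.7428, 0.6693, -0.0165], [0.5462, 0.5916, -0.5931], [-0.3872, -0.4495, -0.805]], 't': [0.4271, -0.2707, 1.8837]}
top {'fx': 347.5407, 'fy': 347.5407, 'cx': 247.081, 'cy': 192.757, 'distortion': [0.0269, 0.0, 0.0, 0.0, 0.0], 'R': [[0.0187, -0.9993, 0.0332], [-0.9811, -0.0247, -0.1919], [0.1925, -0.029, -0.9809]], 't': [-0.0192, 0.591, 1.0395]}
```

View pics/scene0.png

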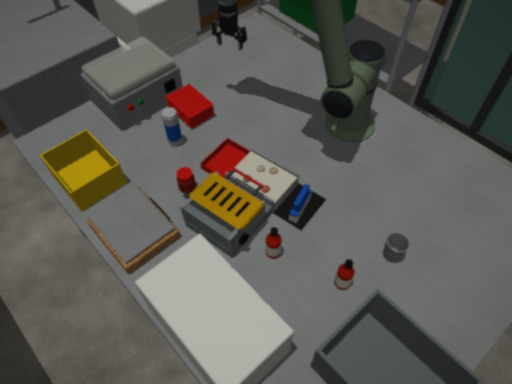

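View pics/top0.png

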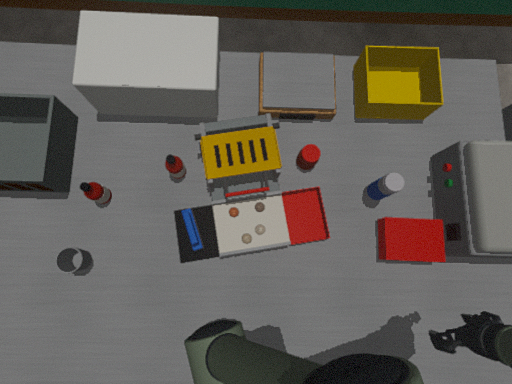

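The top view shows the tray on the right, around (308,216), and the mat on the left, around (196,233), with the blue brush at (193,228). The shells are near (234,212), (259,207), (260,230) and (247,238), and the guard bar is near (246,191). Next I'll measure.

```bash
cat > h.py <<'E'
import cv2, numpy as np
from rig import readout, vision, ctrl
def ray(f,uv):
    K=np.array([[f["fx"],0,f["cx"]],[0,f["fy"],f["cy"]],[0,0,1]])
    p=cv2.undistortPoints(np.array(uv,float).reshape(-1,1,2),K,np.array(f["distortion"])).reshape(-1,2)
    R=np.array(f["R"]);t=np.array(f["t"])
    return -R.T@t, np.c_[p,np.ones(len(p))]@R
def plane(f,uv,z):
    o,d=ray(f,uv); return o+d*((z-o[2])/d[:,2])[:,None]
def tri(f1,a,f2,b):
    o1,d1=ray(f1,a);o2,d2=ray(f2,b);out=[]
    for u,v in zip(d1,d2):
        s,*_=np.linalg.lstsq(np.c_[u,-v],o2-o1,rcond=None)
        p,q=o1+s[0]*u,o2+s[1]*v; out.append(np.r_[(p+q)/2,np.linalg.norm(p-q)])
    return np.array(out)
def proj(f,P):
    K=np.array([[f["fx"],0,f["cx"]],[0,f["fy"],f["cy"]],[0,0,1]])
    return cv2.projectPoints(np.array(P,float).reshape(-1,3),cv2.Rodrigues(np.array(f["R"]))[0],np.array(f["t"]),K,np.array(f["distortion"]))[0].reshape(-1,2)
def crop(f,name,x0,y0,w,h,s):
    im=f["frame"][y0:y0+h,x0:x0+w,::-1]; cv2.imwrite(name,cv2.resize(im,None,fx=s,fy=s,interpolation=cv2.INTER_CUBIC))
def blobs(f,lo,hi,roi,amin=20):
    hsv=cv2.cvtColor(f["frame"],cv2.COLOR_RGB2HSV); m=cv2.inRange(hsv,np.array(lo),np.array(hi))
    k=np.zeros_like(m);x0,y0,w,h=roi;k[y0:y0+h,x0:x0+w]=m[y0:y0+h,x0:x0+w]
    cs,_=cv2.findContours(k,cv2.RETR_EXTERNAL,cv2.CHAIN_APPROX_NONE)
    return [c for c in cs if cv2.contourArea(c)>amin]
E
python3 - <<'E'
from h import *
S=vision.grab_frame("scene");T=vision.grab_frame("top")
crop(T,"pics/t1.png",165,110,180,160,4); crop(S,"pics/s1.png",170,120,170,150,4)
E
```

```text
(no output)
```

View pics/t1.png

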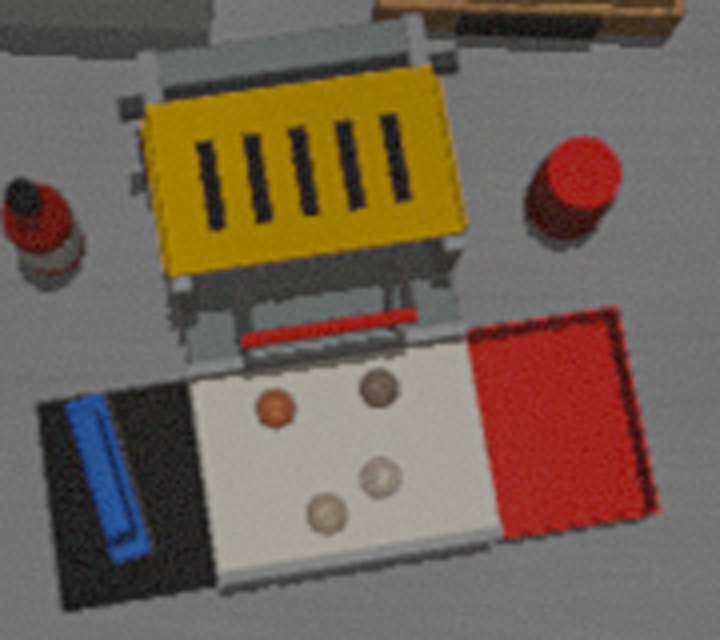

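View pics/s1.png

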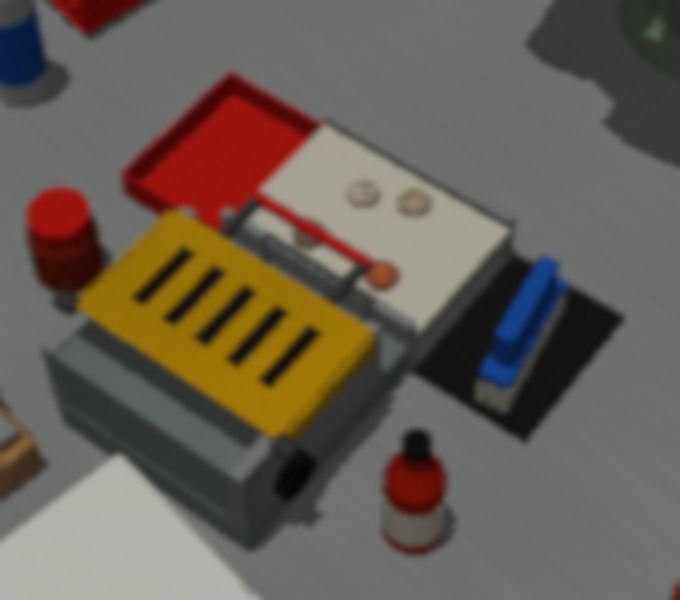

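```bash
python3 - <<'E'
from h import *
S=vision.grab_frame("scene");T=vision.grab_frame("top")
t=lambda a:np.array(a)/4+[165,110]-.375
s=lambda a:np.array(a)/4+[170,120]-.375
np.set_printoptions(precision=4,suppress=True)
# bar
for f,roi in((T,(220,180,60,25)),(S,(230,165,40,30))):
    for c in blobs(f,(0,150,120),(6,255,255),roi,8)+blobs(f,(172,150,120),(180,255,255),roi,8):
        print("red",cv2.minAreaRect(c),cv2.contourArea(c))
for f,roi in((T,(170,200,45,60)),(S,(280,170,40,60))):
    for c in blobs(f,(100,120,40),(130,255,255),roi,20):
        r=cv2.minAreaRect(c);print("blue",r,cv2.boxPoints(r).tolist())
tc=t([[190,380],[217,573],[500,525],[470,340]])
W=plane(T,tc,.05);print("table T",W, W.mean(0))
for i in range(4):print(np.linalg.norm(W[i]-W[(i+1)%4]))
sc=s([[415,332],[512,228],[325,124],[258,192]])
print("table tri",tri(T,tc,S,sc))
W=plane(T,t([[38,403],[185,385],[215,588],[65,610]]),.008);print("mat T",W,W.mean(0))
W=plane(S,s([[415,372],[525,440],[624,318],[520,255]]),.008);print("mat S",W,W.mean(0))
W=plane(T,t([[468,330],[618,308],[660,513],[503,538]]),.036);print("tray T",W,W.mean(0))
tb=t([[243,339],[416,315]]);sb=s([[389,272],[258,200]])
print("bar T z.13",plane(T,tb,.13)); print("bar tri",tri(T,tb,S,sb))
E
```

```text
red ((246.56756591796875, 191.4053955078125), (3.2879796028137207, 43.730133056640625), 80.53767395019531) 89.0
red ((246.30001831054688, 174.40000915527344), (37.565940856933594, 6.7082037925720215), 26.56505012512207) 56.5
blue ((191.3927459716797, 229.07614135742188), (42.13524627685547, 10.44022274017334), 73.0724868774414) [[180.2647247314453, 210.44119262695312], [190.2526092529297, 207.40139770507812], [202.52076721191406, 247.71109008789062], [192.5328826904297, 250.75088500976562]]
blue ((299.9153747558594, 200.0230712890625), (10.542950630187988, 34.10955047607422), 29.744882583618164) [[286.87689208984375, 212.2153778076172], [303.79998779296875, 182.59999084472656], [312.953857421875, 187.8307647705078], [296.03076171875, 217.44615173339844]]
table T [[ 0.552   0.1029  0.05  ]
 [ 0.403   0.0765  0.05  ]
 [ 0.4439 -0.1414  0.05  ]
 [ 0.5896 -0.1182  0.05  ]] [ 0.4971 -0.0201  0.05  ]
0.1513291138301184
0.22171764613053516
0.14746057793417053
0.2242408804999396
table tri [[ 0.5524  0.1011  0.055   0.0038]
 [ 0.4034  0.0758  0.0536  0.0014]
 [ 0.4443 -0.1419  0.0509  0.0015]
 [ 0.5751 -0.1045  0.0926  0.0199]]
mat T [[0.5369 0.2279 0.008 ]
 [0.5544 0.1098 0.008 ]
 [0.3921 0.0796 0.008 ]
 [0.373  0.1969 0.008 ]] [0.4641 0.1536 0.008 ]
mat S [[0.5613 0.1094 0.008 ]
 [0.5391 0.2281 0.008 ]
 [0.3757 0.1984 0.008 ]
 [0.3942 0.081  0.008 ]] [0.4676 0.1542 0.008 ]
tray T [[ 0.6004 -0.1184  0.036 ]
 [ 0.6218 -0.2407  0.036 ]
 [ 0.4569 -0.2704  0.036 ]
 [ 0.4347 -0.1459  0.036 ]] [ 0.5285 -0.1938  0.036 ]
bar T z.13 [[ 0.5707  0.0596  0.13  ]
 [ 0.5919 -0.0675  0.13  ]]
bar tri [[ 0.5662  0.0659  0.1268  0.016 ]
 [ 0.5926 -0.0677  0.1253  0.0008]]
```

```bash
python3 - <<'E'
from h import *
S=vision.grab_frame("scene");T=vision.grab_frame("top")
a=cv2.resize(T["frame"][200:260,170:215,::-1],None,fx=9,fy=9,interpolation=cv2.INTER_CUBIC)
b=cv2.resize(S["frame"][175:230,280:322,::-1],None,fx=9,fy=9,interpolation=cv2.INTER_CUBIC)
h=max(a.shape[0],b.shape[0]);pad=lambda i:cv2.copyMakeBorder(i,0,h-i.shape[0],0,0,0)
cv2.imwrite("pics/b1.png",np.hstack([pad(a),pad(b)])[:600,:800])
E
```

```text
(no output)
```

View pics/b1.png

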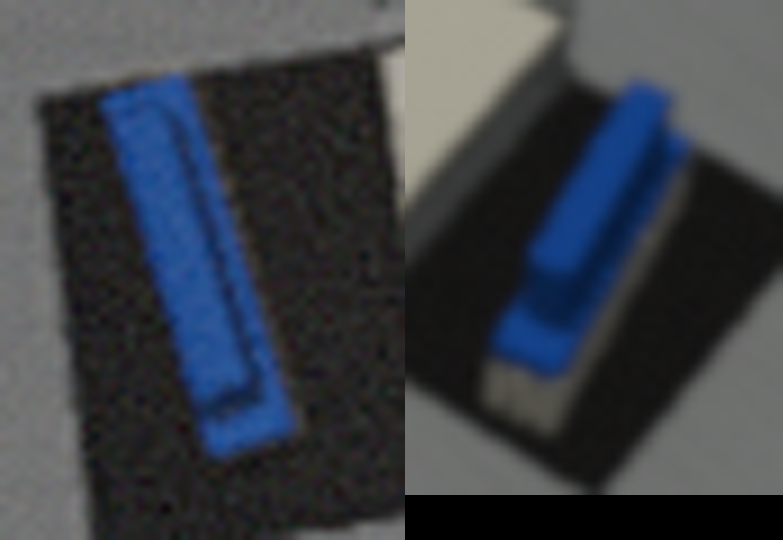

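```bash
python3 - <<'E'
from h import *
np.set_printoptions(precision=4,suppress=True)
S=vision.grab_frame("scene");T=vision.grab_frame("top")
t=lambda a:np.array(a)/9+[170,200]-.45
s=lambda a:(np.array(a)-[405,0])/9+[280,175]-.45
P=plane(T,t([[188,72],[295,430],[212,458]]),.056);print(P,"c",(P[0]+P[2])/2,np.degrees(np.arctan2(*(P[0]-P[1])[1::-1])),np.linalg.norm(P[0]-P[1]))
P=plane(S,s([[493,352],[556,378],[690,150]]),.056);print(P,"c",(P[0]+P[2])/2,np.degrees(np.arctan2(*(P[1]-P[2])[1::-1])),np.linalg.norm(P[2]-P[1]))
P=plane(S,s([[530,253],[577,270],[672,95],[633,80]]),.1);print("ridge S",P,P.mean(0),np.degrees(np.arctan2(*(P[1]-P[2])[1::-1])))
P=plane(T,t([[167,105],[256,373],[197,400]]),.1);print("ridge T",P,(P[0]+P[2])/2,np.degrees(np.arctan2(*(P[0]-P[1])[1::-1])))
print("tri ridge corners far-left?/right", tri(T,t([[167,105],[256,373]]),S,s([[530,253],[633,80]])))
print("tri back near left, ", tri(T,t([[212,458],]),S,s([[690,150]])))
# shells: dome contours, centroid at ~z .058
ct=t=lambda a:np.array(a)/4+[165,110]-.375
W=plane(T,ct([[276,408],[379,387],[381,477],[327,513]]),.057)
bc=np.array([.497,-.020]);c,s_=np.cos(np.radians(10.2)),np.sin(np.radians(10.2));R=np.array([[c,-s_],[s_,c]])
print("shells rel bed",(W[:,:2]-bc)@R)
print("cam",-T["R"].T@T["t"] if hasattr(T["R"],'T') else '')
E
```

```text
[[0.5402 0.1694 0.056 ]
 [0.4186 0.1272 0.056 ]
 [0.4087 0.1547 0.056 ]] c [0.4745 0.162  0.056 ] 19.154131615374457 0.12878152836197082
[[0.5453 0.1724 0.056 ]
 [0.5357 0.1976 0.056 ]
 [0.4172 0.1575 0.056 ]] c [0.4812 0.1649 0.056 ] 18.691759777081586 0.12517886727051977
ridge S [[0.5245 0.1684 0.1   ]
 [0.5168 0.1862 0.1   ]
 [0.4289 0.1531 0.1   ]
 [0.4349 0.1374 0.1   ]] [0.4763 0.1612 0.1   ] 20.64299759982799
ridge T [[0.5225 0.1699 0.1   ]
 [0.4351 0.1365 0.1   ]
 [0.426  0.1552 0.1   ]] [0.4743 0.1625 0.1   ] 20.925002976933758
tri ridge corners far-left?/right [[0.5234 0.169  0.0994 0.0025]
 [0.4349 0.1368 0.0995 0.0008]]
tri back near left,  [[0.4101 0.1545 0.0462 0.0035]]
shells rel bed [[ 0.0425  0.0479]
 [ 0.0465 -0.0344]
 [-0.0232 -0.0243]
 [-0.044   0.0214]]
cam [0.3801 0.0256 1.1337]
```

```bash
cat >> h.py <<'E'
def plan(start,end,ncalls,tail=0):
    """poses (x,y,z,yaw deg) tool down; prints final-row delta per call, linear"""
    s=np.array(start,float);e=np.array(end,float);st=(e-s)/ncalls
    for i in range(ncalls):
        a=np.radians(s[3]+st[3]*i);dx,dy,dz,dw=st
        X=np.array([np.cos(a),np.sin(a)]);Y=np.array([np.sin(a),-np.cos(a)])
        d=np.array([X@[dx,dy],Y@[dx,dy],-dz]);w=-np.radians(dw)
        print(i,"per row pos",np.round(d/5,4).tolist(),"rotz",round(w/5,4)," total",np.round(d,4).tolist(),round(w,4))
def pose():
    o=readout.observe();R=np.array(o["tcp_rot"])
    print("t",round(o["clock"],2),"p",np.round(o["tcp_pos"],4),"yaw",round(float(np.degrees(np.arctan2(R[1,0],R[0,0]))),2),"zaxis",np.round(R[:,2],3),"F",np.round(o["wrist_force"],1),"w",round(o["width"],3),"q",np.round(o["joint_positions"],1))
E
python3 -c "
from h import *
pose();plan((.237,-.496,.242,25.5),(.475,.162,.17,199.7),5)"
```

```text
t 0.5 p [ 0.2367 -0.4964  0.2422] yaw 25.49 zaxis [-0.  0. -1.] F [-0.2 -0.6  0.1] w 1.0 q [-72.2  18.7 -11.   60.3   0.   82.3]
0 per row pos [0.0199, -0.0197, 0.0029] rotz -0.1216  total [0.0996, -0.0983, 0.0144] -0.6081
1 per row pos [0.0276, -0.0048, 0.0029] rotz -0.1216  total [0.1379, -0.0238, 0.0144] -0.6081
2 per row pos [0.0254, 0.0119, 0.0029] rotz -0.1216  total [0.1268, 0.0593, 0.0144] -0.6081
3 per row pos [0.014, 0.0242, 0.0029] rotz -0.1216  total [0.0702, 0.1211, 0.0144] -0.6081
4 per row pos [-0.0023, 0.0279, 0.0029] rotz -0.1216  total [-0.0116, 0.1395, 0.0144] -0.6081
```

Request:
play_rows([
  {"delta_pos": [0.02, -0.02, 0.003], "delta_rot": [0, 0, -0.122], "gripper": 0.3},
  {"delta_pos": [0.04, -0.039, 0.006], "delta_rot": [0, 0, -0.243], "gripper": 0.3},
  {"delta_pos": [0.06, -0.059, 0.009], "delta_rot": [0, 0, -0.365], "gripper": 0.3},
  {"delta_pos": [0.08, -0.079, 0.012], "delta_rot": [0, 0, -0.486], "gripper": 0.3},
  {"delta_pos": [0.1, -0.098, 0.014], "delta_rot": [0, 0, -0.608], "gripper": 0.3},
], grip_force=60)

```text
clock: 0.92
tcp_pos: [0.2849, -0.3636, 0.228]
tcp_rot: [[0.49, 0.872, -0.0], [0.872, -0.49, 0.0], [0.0, -0.0, -1.0]]
wrist_force: [0.0, 0.3, -0.9]
width: 0.702
```

Request:
play_rows([
  {"delta_pos": [0.028, -0.005, 0.003], "delta_rot": [0, 0, -0.122], "gripper": 0.3},
  {"delta_pos": [0.055, -0.01, 0.006], "delta_rot": [0, 0, -0.243], "gripper": 0.3},
  {"delta_pos": [0.083, -0.014, 0.009], "delta_rot": [0, 0, -0.365], "gripper": 0.3},
  {"delta_pos": [0.11, -0.019, 0.012], "delta_rot": [0, 0, -0.486], "gripper": 0.3},
  {"delta_pos": [0.138, -0.024, 0.014], "delta_rot": [0, 0, -0.608], "gripper": 0.3},
])

```text
clock: 1.33
tcp_pos: [0.3325, -0.232, 0.2142]
tcp_rot: [[-0.095, 0.995, 0.0], [0.995, 0.095, -0.0], [-0.0, 0.0, -1.0]]
wrist_force: [0.0, 0.3, 0.4]
width: 0.7
```

Request:
play_rows([
  {"delta_pos": [0.025, 0.012, 0.003], "delta_rot": [0, 0, -0.122], "gripper": 0.3},
  {"delta_pos": [0.051, 0.024, 0.006], "delta_rot": [0, 0, -0.243], "gripper": 0.3},
  {"delta_pos": [0.076, 0.036, 0.009], "delta_rot": [0, 0, -0.365], "gripper": 0.3},
  {"delta_pos": [0.102, 0.047, 0.012], "delta_rot": [0, 0, -0.486], "gripper": 0.3},
  {"delta_pos": [0.127, 0.059, 0.014], "delta_rot": [0, 0, -0.608], "gripper": 0.3},
])

```text
clock: 1.75
tcp_pos: [0.3797, -0.1, 0.2003]
tcp_rot: [[-0.647, 0.762, 0.0], [0.762, 0.647, -0.0], [-0.0, 0.0, -1.0]]
wrist_force: [0.8, -0.4, -0.1]
width: 0.698
```

Request:
play_rows([
  {"delta_pos": [0.014, 0.024, 0.003], "delta_rot": [0, 0, -0.122], "gripper": 0.3},
  {"delta_pos": [0.028, 0.048, 0.006], "delta_rot": [0, 0, -0.243], "gripper": 0.3},
  {"delta_pos": [0.042, 0.073, 0.009], "delta_rot": [0, 0, -0.365], "gripper": 0.3},
  {"delta_pos": [0.056, 0.097, 0.012], "delta_rot": [0, 0, -0.486], "gripper": 0.3},
  {"delta_pos": [0.07, 0.121, 0.014], "delta_rot": [0, 0, -0.608], "gripper": 0.3},
])

```text
clock: 2.17
tcp_pos: [0.4276, 0.0314, 0.1862]
tcp_rot: [[-0.967, 0.256, 0.0], [0.256, 0.967, -0.0], [-0.0, -0.0, -1.0]]
wrist_force: [-0.7, -1.2, 0.1]
width: 0.704
```

Request:
play_rows([
  {"delta_pos": [-0.002, 0.028, 0.003], "delta_rot": [0, 0, -0.122], "gripper": 0.3},
  {"delta_pos": [-0.005, 0.056, 0.006], "delta_rot": [0, 0, -0.243], "gripper": 0.3},
  {"delta_pos": [-0.007, 0.084, 0.009], "delta_rot": [0, 0, -0.365], "gripper": 0.3},
  {"delta_pos": [-0.009, 0.112, 0.012], "delta_rot": [0, 0, -0.486], "gripper": 0.3},
  {"delta_pos": [-0.012, 0.14, 0.014], "delta_rot": [0, 0, -0.608], "gripper": 0.3},
])

```text
clock: 2.58
tcp_pos: [0.4756, 0.1634, 0.1721]
tcp_rot: [[-0.94, -0.343, -0.0], [-0.343, 0.94, -0.0], [0.0, -0.0, -1.0]]
wrist_force: [-0.5, -0.4, -0.3]
width: 0.698
```

```bash
python3 -c "
from h import *
pose()
T=vision.grab_frame('top');crop(T,'pics/t2.png',165,110,180,160,4)"
```

```text
t 2.58 p [0.4756 0.1634 0.1721] yaw -159.97 zaxis [-0. -0. -1.] F [-0.5 -0.4 -0.3] w 0.698 q [ 10.6  17.3 -24.1  48.6  -0.   -9.5]
```

View pics/t2.png

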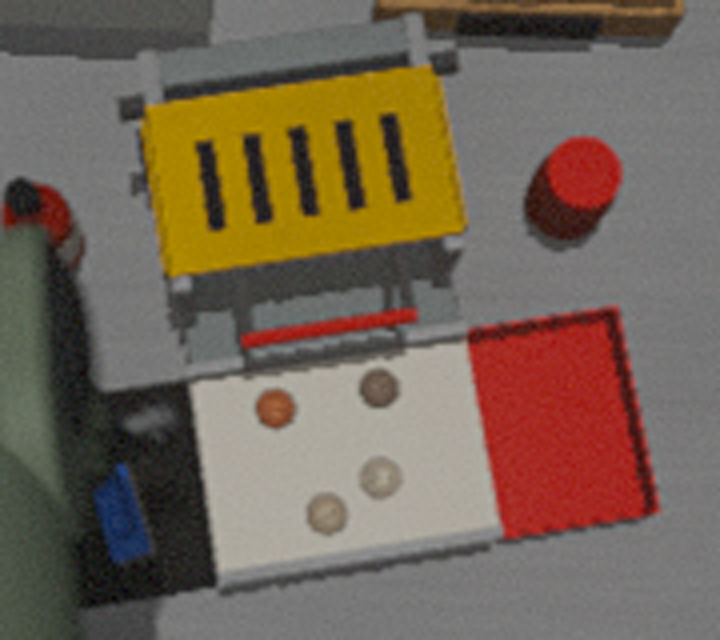

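The gripper stands over the brush, with its ridge still visible at (125,510). Lowering onto it now.

Request:
play_rows([
  {"delta_pos": [0, -0.001, 0.025], "delta_rot": [0, 0, 0], "gripper": 0.3},
  {"delta_pos": [0, -0.001, 0.05], "delta_rot": [0, 0, 0], "gripper": 0.3},
  {"delta_pos": [0, -0.001, 0.075], "delta_rot": [0, 0, 0], "gripper": 0.3},
  {"delta_pos": [0, -0.001, 0.09], "delta_rot": [0, 0, 0], "gripper": 0.3},
  {"delta_pos": [0, -0.001, 0.098], "delta_rot": [0, 0, 0], "gripper": 0.3},
])

```text
clock: 3.05
tcp_pos: [0.4744, 0.1607, 0.0723]
tcp_rot: [[-0.942, -0.336, -0.003], [-0.336, 0.942, -0.001], [0.003, 0.001, -1.0]]
wrist_force: [0.2, -0.2, 0.5]
width: 0.697
```

Request:
play_rows([
  {"delta_pos": [0, 0, 0], "delta_rot": [0, 0, 0], "gripper": 0.5},
  {"delta_pos": [0, 0, 0], "delta_rot": [0, 0, 0], "gripper": 0.7},
  {"delta_pos": [0, 0, 0], "delta_rot": [0, 0, 0], "gripper": 1.0},
  {"delta_pos": [0, 0, 0], "delta_rot": [0, 0, 0], "gripper": 1.0},
  {"delta_pos": [0, 0, 0], "delta_rot": [0, 0, 0], "gripper": 1.0},
])

```text
clock: 3.47
tcp_pos: [0.4767, 0.1611, 0.0753]
tcp_rot: [[-0.942, -0.336, 0.002], [-0.336, 0.942, 0.0], [-0.002, -0.0, -1.0]]
wrist_force: [0.5, -0.8, 1.3]
width: 0.224
```

Request:
play_rows([
  {"delta_pos": [0, 0, 0], "delta_rot": [0, 0, 0], "gripper": 1.0},
  {"delta_pos": [0, 0, 0], "delta_rot": [0, 0, 0], "gripper": 1.0},
  {"delta_pos": [0, 0, 0], "delta_rot": [0, 0, 0], "gripper": 1.0},
  {"delta_pos": [0, 0, 0], "delta_rot": [0, 0, 0], "gripper": 1.0},
  {"delta_pos": [0, 0, 0], "delta_rot": [0, 0, 0], "gripper": 1.0},
])

```text
clock: 3.88
tcp_pos: [0.4767, 0.1611, 0.0753]
tcp_rot: [[-0.942, -0.336, 0.002], [-0.336, 0.942, 0.0], [-0.002, -0.0, -1.0]]
wrist_force: [-0.5, -0.1, 7.2]
width: 0.225
```

```bash
python3 -c "
from h import *
pose()
T=vision.grab_frame('scene');crop(T,'pics/s3.png',260,120,100,100,6)"
```

```text
t 3.88 p [0.4767 0.1611 0.0753] yaw -160.34 zaxis [ 0.002  0.    -1.   ] F [-0.5 -0.1  7.2] w 0.225 q [ 10.3  24.2 -30.7  35.   -0.   -9.4]
```

View pics/s3.png

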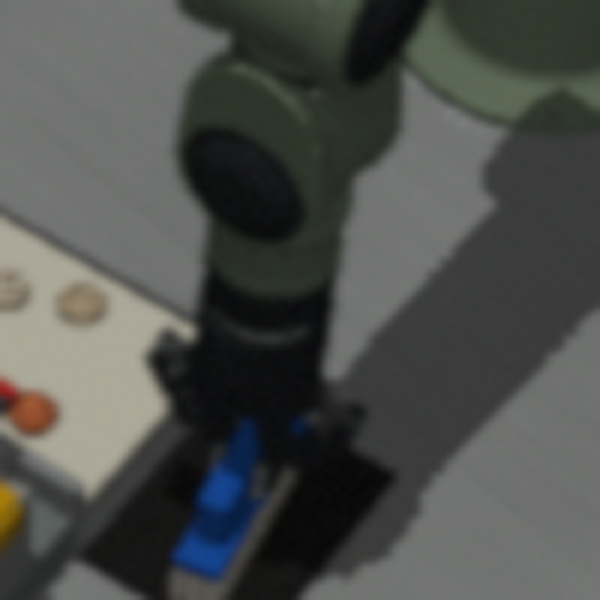

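Request:
play_rows([
  {"delta_pos": [0, 0, -0.01], "delta_rot": [0, 0, 0], "gripper": 1.0},
  {"delta_pos": [0, 0, -0.025], "delta_rot": [0, 0, 0], "gripper": 1.0},
  {"delta_pos": [0, 0, -0.045], "delta_rot": [0, 0, 0], "gripper": 1.0},
  {"delta_pos": [0, 0, -0.06], "delta_rot": [0, 0, 0], "gripper": 1.0},
  {"delta_pos": [0, 0, -0.07], "delta_rot": [0, 0, 0], "gripper": 1.0},
])

```text
clock: 4.35
tcp_pos: [0.4763, 0.1611, 0.1461]
tcp_rot: [[-0.942, -0.337, 0.001], [-0.337, 0.942, 0.0], [-0.001, -0.0, -1.0]]
wrist_force: [0.8, 0.4, -2.4]
width: 0.228
```

```bash
python3 -c "
from h import *
pose()
plan((.4767,.1611,.1453,199.66),(.4807,.0705,.1453,190.2),1)
T=vision.grab_frame('scene');crop(T,'pics/s4.png',260,120,100,100,6)"
```

```text
t 4.35 p [0.4763 0.1611 0.1461] yaw -160.33 zaxis [ 0.001  0.    -1.   ] F [ 0.8  0.4 -2.4] w 0.228 q [ 10.3  18.9 -26.2  44.9   0.   -9.4]
0 per row pos [0.0053, -0.0173, -0.0] rotz 0.033  total [0.0267, -0.0867, -0.0] 0.1651
```

View pics/s4.png

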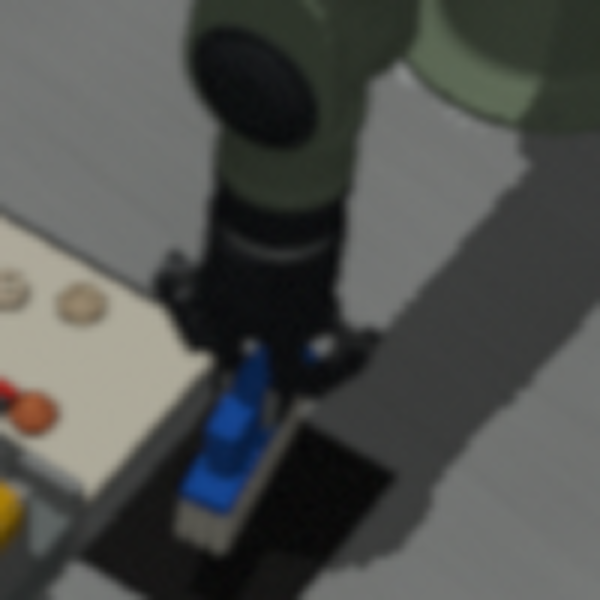

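The brush is lifted and upright. Moving to the hover pose over the +y end of the table.

Request:
play_rows([
  {"delta_pos": [0.005, -0.017, 0], "delta_rot": [0, 0, 0.033], "gripper": 1.0},
  {"delta_pos": [0.011, -0.035, 0], "delta_rot": [0, 0, 0.066], "gripper": 1.0},
  {"delta_pos": [0.016, -0.052, 0], "delta_rot": [0, 0, 0.099], "gripper": 1.0},
  {"delta_pos": [0.022, -0.07, 0], "delta_rot": [0, 0, 0.132], "gripper": 1.0},
  {"delta_pos": [0.027, -0.087, 0], "delta_rot": [0, 0, 0.165], "gripper": 1.0},
])

```text
clock: 4.82
tcp_pos: [0.4789, 0.0691, 0.1437]
tcp_rot: [[-0.984, -0.176, -0.001], [-0.176, 0.984, -0.0], [0.001, 0.0, -1.0]]
wrist_force: [-0.2, 0.3, -1.9]
width: 0.224
```

```bash
python3 -c "
from h import *
pose()
S=vision.grab_frame('scene');T=vision.grab_frame('top')
crop(S,'pics/s5.png',230,130,100,100,6);crop(T,'pics/t5.png',180,180,100,80,8);pose()"
```

```text
t 4.82 p [0.4789 0.0691 0.1437] yaw -169.87 zaxis [-0.001 -0.    -1.   ] F [-0.2  0.3 -1.9] w 0.224 q [ -0.5  17.3 -28.9  43.9  -0.  -10.7]
t 4.92 p [0.4794 0.068  0.1438] yaw -169.99 zaxis [-0.001 -0.001 -1.   ] F [ 0.8  0.4 -1.5] w 0.224 q [ -0.6  17.3 -28.9  43.9  -0.  -10.6]
```

View pics/s5.png

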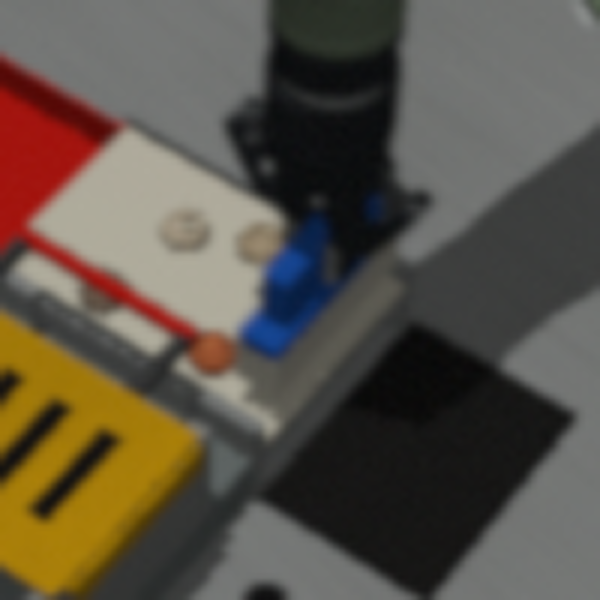

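View pics/t5.png

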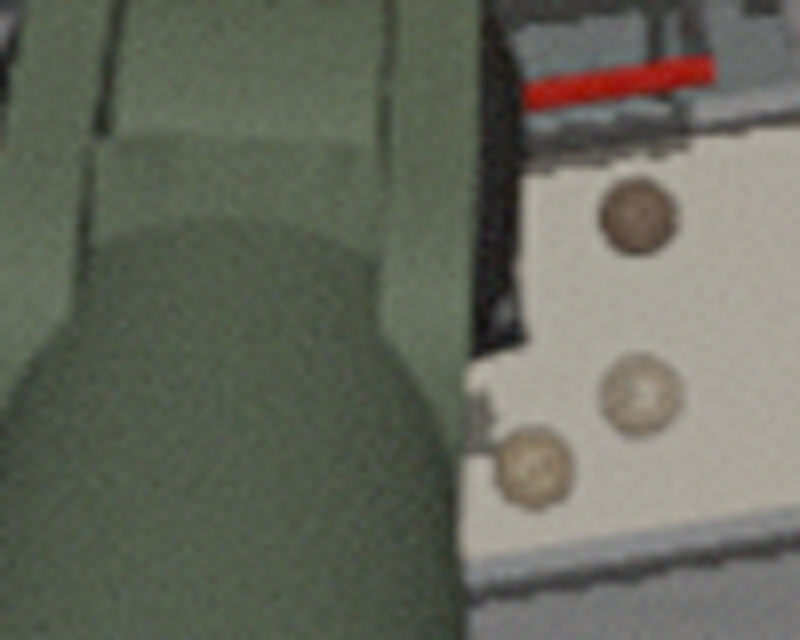

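```bash
python3 -c "
from h import *
np.set_printoptions(precision=4,suppress=True)
S=vision.grab_frame('scene')
s=np.array([[243,335],[274,355]])/6+[230,130]-.42
W=plane(S,s,.1244)
bc=np.array([.497,-.020]);a=np.radians(10.2);R=np.array([[np.cos(a),-np.sin(a)],[np.sin(a),np.cos(a)]])
print((W[:,:2]-bc)@R)
# fence corner check
s=np.array([[270,440],[265,412]])/6+[230,130]-.42
print((plane(S,s,.07)[:,:2]-bc)@R)
pose()
crop(S,'pics/s6.png',260,170,50,50,14)
"
```

```text
[[0.064  0.0818]
 [0.0648 0.1048]]
[[0.0838 0.1175]
 [0.0692 0.1033]]
t 4.97 p [0.4793 0.0692 0.1438] yaw -169.9 zaxis [-0.001  0.    -1.   ] F [ 0.1 -0.1 -2.3] w 0.225 q [ -0.5  17.3 -28.9  43.9   0.  -10.6]
```

View pics/s6.png

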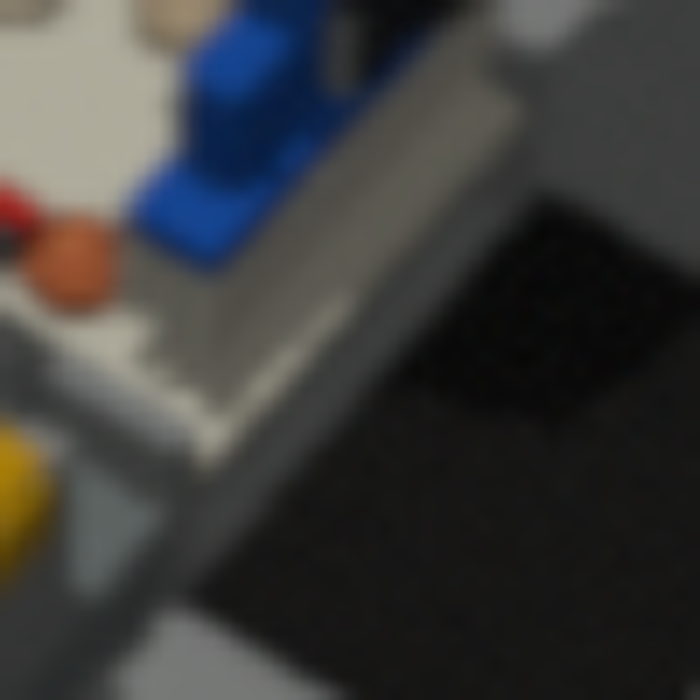

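Request:
play_rows([
  {"delta_pos": [0, 0, 0.008], "delta_rot": [0, 0, 0], "gripper": 1.0},
  {"delta_pos": [0, 0, 0.015], "delta_rot": [0, 0, 0], "gripper": 1.0},
  {"delta_pos": [0, 0, 0.02], "delta_rot": [0, 0, 0], "gripper": 1.0},
  {"delta_pos": [0, 0, 0.024], "delta_rot": [0, 0, 0], "gripper": 1.0},
  {"delta_pos": [0, 0, 0.025], "delta_rot": [0, 0, 0], "gripper": 1.0},
])

```text
clock: 5.38
tcp_pos: [0.4788, 0.0705, 0.1181]
tcp_rot: [[-0.984, -0.178, -0.002], [-0.178, 0.984, 0.0], [0.002, 0.0, -1.0]]
wrist_force: [0.5, -0.5, -2.2]
width: 0.224
```

```bash
python3 -c "
from h import *
pose()
S=vision.grab_frame('scene');crop(S,'pics/s7.png',230,130,100,100,6);pose()
"
```

```text
t 5.38 p [0.4788 0.0705 0.1181] yaw -169.74 zaxis [-0.002  0.    -1.   ] F [ 0.5 -0.5 -2.2] w 0.224 q [ -0.4  19.2 -30.6  40.2   0.  -10.6]
t 5.43 p [0.4791 0.0704 0.1184] yaw -169.74 zaxis [-0.002  0.    -1.   ] F [-0.1  0.7 -2.4] w 0.227 q [ -0.4  19.2 -30.6  40.3   0.  -10.6]
```

View pics/s7.png

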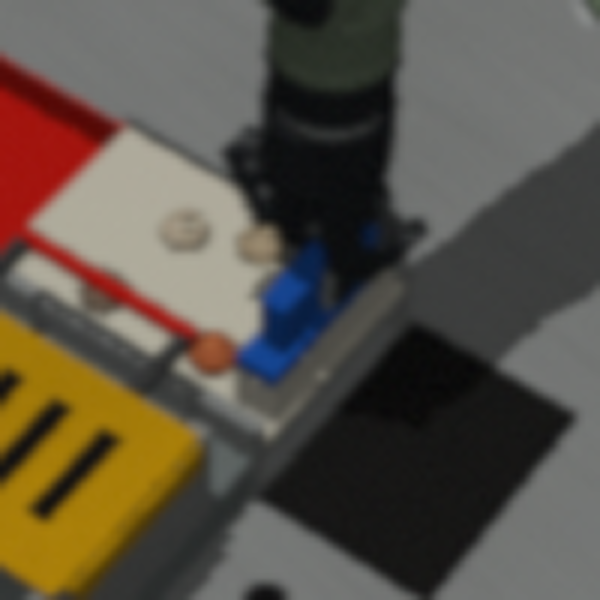

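Request:
play_rows([
  {"delta_pos": [0, -0.008, 0], "delta_rot": [0, 0, 0], "gripper": 1.0},
  {"delta_pos": [0, -0.018, 0], "delta_rot": [0, 0, 0], "gripper": 1.0},
  {"delta_pos": [0, -0.03, 0], "delta_rot": [0, 0, 0], "gripper": 1.0},
  {"delta_pos": [0, -0.042, 0], "delta_rot": [0, 0, 0], "gripper": 1.0},
  {"delta_pos": [0, -0.054, 0], "delta_rot": [0, 0, 0], "gripper": 1.0},
])

```text
clock: 5.85
tcp_pos: [0.4898, 0.0152, 0.1195]
tcp_rot: [[-0.984, -0.176, 0.001], [-0.176, 0.984, -0.0], [-0.001, -0.0, -1.0]]
wrist_force: [-0.6, 0.4, -2.2]
width: 0.227
```

Request:
play_rows([
  {"delta_pos": [0, -0.012, 0], "delta_rot": [0, 0, 0], "gripper": 1.0},
  {"delta_pos": [0, -0.024, 0], "delta_rot": [0, 0, 0], "gripper": 1.0},
  {"delta_pos": [0, -0.036, 0], "delta_rot": [0, 0, 0], "gripper": 1.0},
  {"delta_pos": [0, -0.048, 0], "delta_rot": [0, 0, 0], "gripper": 1.0},
  {"delta_pos": [0, -0.06, 0], "delta_rot": [0, 0, 0], "gripper": 1.0},
])

```text
clock: 6.27
tcp_pos: [0.5001, -0.0435, 0.1193]
tcp_rot: [[-0.984, -0.177, -0.0], [-0.177, 0.984, 0.0], [0.0, 0.0, -1.0]]
wrist_force: [0.1, 0.8, -1.6]
width: 0.227
```

```bash
python3 -c "
from h import *
pose()
S=vision.grab_frame('scene');crop(S,'pics/s8.png',200,110,120,100,6)
p=readout.observe()['tcp_pos'][:2]-np.array([.497,-.020]);a=np.radians(10.2);print(p@np.array([[np.cos(a),-np.sin(a)],[np.sin(a),np.cos(a)]]))
"
```

```text
t 6.27 p [ 0.5001 -0.0435  0.1193] yaw -169.8 zaxis [-0.  0. -1.] F [ 0.1  0.8 -1.6] w 0.227 q [-13.4  20.7 -28.1  41.2   0.  -23.6]
[-0.00072056 -0.02587855]
```

View pics/s8.png

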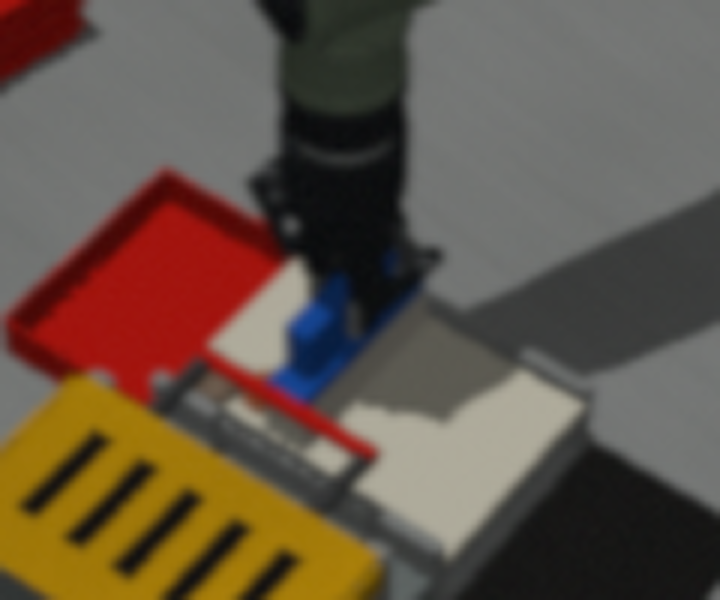

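The sweep is going as intended: no shells are left behind the brush, at around (330,330), and the one visible under the bar lies ahead of it.

Request:
play_rows([
  {"delta_pos": [0, -0.01, 0], "delta_rot": [0, 0, 0], "gripper": 1.0},
  {"delta_pos": [0, -0.02, 0], "delta_rot": [0, 0, 0], "gripper": 1.0},
  {"delta_pos": [0, -0.03, 0], "delta_rot": [0, 0, 0], "gripper": 1.0},
  {"delta_pos": [0, -0.04, 0], "delta_rot": [0, 0, 0], "gripper": 1.0},
  {"delta_pos": [0, -0.05, 0], "delta_rot": [0, 0, 0], "gripper": 1.0},
])

```text
clock: 6.73
tcp_pos: [0.509, -0.0924, 0.1193]
tcp_rot: [[-0.984, -0.177, -0.0], [-0.177, 0.984, -0.0], [0.0, -0.0, -1.0]]
wrist_force: [0.6, 0.3, -2.2]
width: 0.233
```

Request:
play_rows([
  {"delta_pos": [0, -0.01, 0], "delta_rot": [0, 0, 0], "gripper": 1.0},
  {"delta_pos": [0, -0.02, 0], "delta_rot": [0, 0, 0], "gripper": 1.0},
  {"delta_pos": [0, -0.03, 0], "delta_rot": [0, 0, 0], "gripper": 1.0},
  {"delta_pos": [0, -0.04, 0], "delta_rot": [0, 0, 0], "gripper": 1.0},
  {"delta_pos": [0, -0.05, 0], "delta_rot": [0, 0, 0], "gripper": 1.0},
])

```text
clock: 7.15
tcp_pos: [0.5178, -0.1417, 0.1193]
tcp_rot: [[-0.984, -0.177, 0.0], [-0.177, 0.984, -0.0], [0.0, -0.0, -1.0]]
wrist_force: [-0.0, 0.3, -1.2]
width: 0.224
```

```bash
python3 -c "
from h import *
pose()
S=vision.grab_frame('scene');crop(S,'pics/s9.png',200,110,120,100,6)
T=vision.grab_frame('top');crop(T,'pics/t9.png',200,170,150,100,5)
p=readout.observe()['tcp_pos'][:2]-np.array([.497,-.020]);a=np.radians(10.2);print(p@np.array([[np.cos(a),-np.sin(a)],[np.sin(a),np.cos(a)]]))
"
```

```text
t 7.15 p [ 0.5178 -0.1417  0.1193] yaw -169.8 zaxis [ 0. -0. -1.] F [-0.   0.3 -1.2] w 0.224 q [-23.2  23.9 -22.9  43.2  -0.  -33.4]
[-0.00073133 -0.12427789]
```

View pics/s9.png

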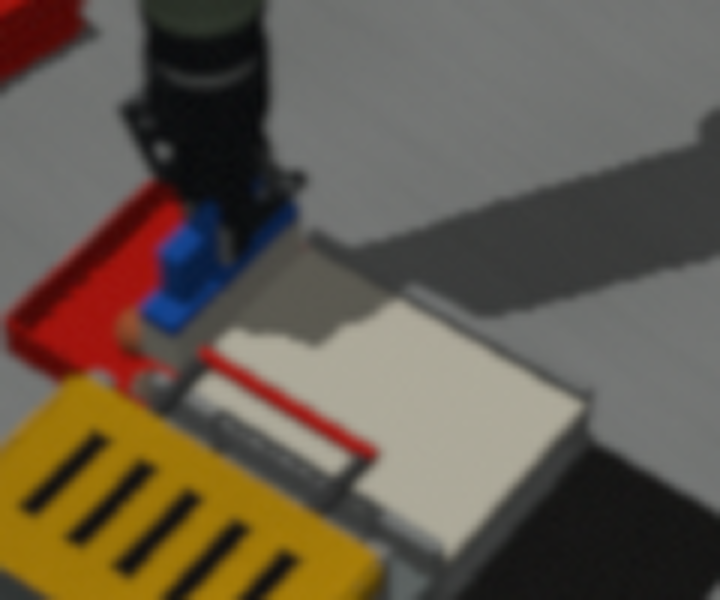

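View pics/t9.png

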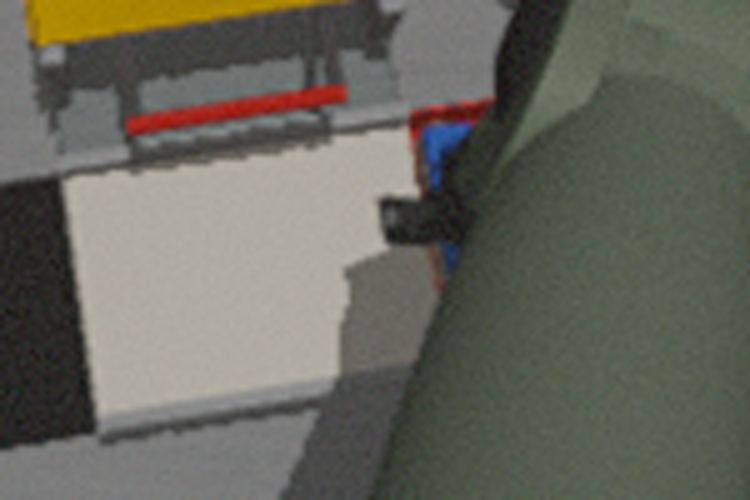

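Request:
play_rows([
  {"delta_pos": [0, -0.004, 0], "delta_rot": [0, 0, 0], "gripper": 1.0},
  {"delta_pos": [0, -0.008, 0], "delta_rot": [0, 0, 0], "gripper": 1.0},
  {"delta_pos": [0, -0.008, -0.01], "delta_rot": [0, 0, 0], "gripper": 1.0},
  {"delta_pos": [0, -0.008, -0.03], "delta_rot": [0, 0, 0], "gripper": 1.0},
  {"delta_pos": [0, -0.008, -0.045], "delta_rot": [0, 0, 0], "gripper": 1.0},
])

```text
clock: 7.67
tcp_pos: [0.5189, -0.1481, 0.1656]
tcp_rot: [[-0.984, -0.178, -0.0], [-0.178, 0.984, 0.0], [0.0, 0.0, -1.0]]
wrist_force: [0.7, 0.2, -1.3]
width: 0.229
```

Request:
play_rows([
  {"delta_pos": [0, 0.03, 0], "delta_rot": [0, 0, 0], "gripper": 1.0},
  {"delta_pos": [0, 0.06, 0], "delta_rot": [0, 0, 0], "gripper": 1.0},
  {"delta_pos": [0, 0.09, 0], "delta_rot": [0, 0, 0], "gripper": 1.0},
  {"delta_pos": [0, 0.12, 0], "delta_rot": [0, 0, 0], "gripper": 1.0},
  {"delta_pos": [0, 0.15, 0], "delta_rot": [0, 0, 0], "gripper": 1.0},
])

```text
clock: 8.08
tcp_pos: [0.4921, 0.0006, 0.1652]
tcp_rot: [[-0.984, -0.177, 0.001], [-0.177, 0.984, 0.0], [-0.001, -0.0, -1.0]]
wrist_force: [-0.2, -0.9, -0.8]
width: 0.229
```

```bash
python3 -c "
from h import *
pose()
S=vision.grab_frame('scene');crop(S,'pics/s10.png',190,110,130,100,6)
T=vision.grab_frame('top');crop(T,'pics/t10.png',200,170,150,100,5)
"
```

```text
t 8.08 p [0.4921 0.0006 0.1652] yaw -169.78 zaxis [ 0.001  0.    -1.   ] F [-0.2 -0.9 -0.8] w 0.229 q [ -8.5  16.6 -26.2  47.1   0.  -18.8]
```

View pics/s10.png

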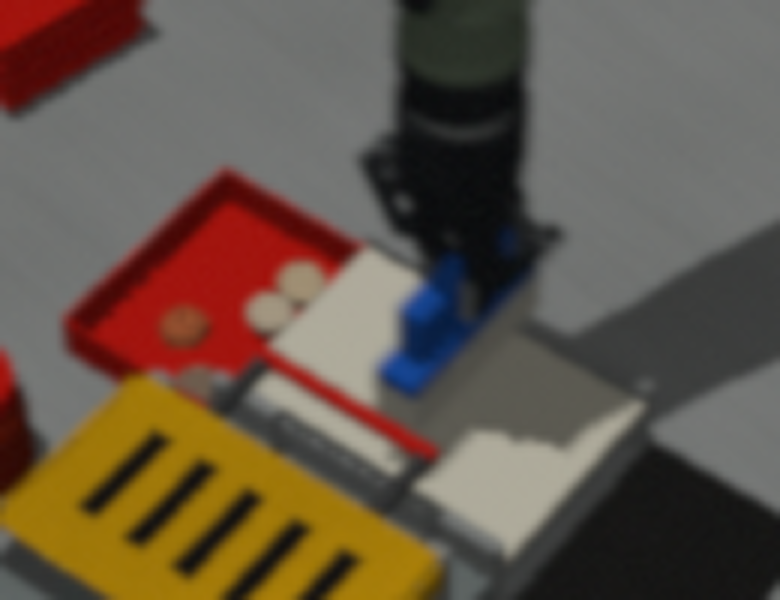

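View pics/t10.png

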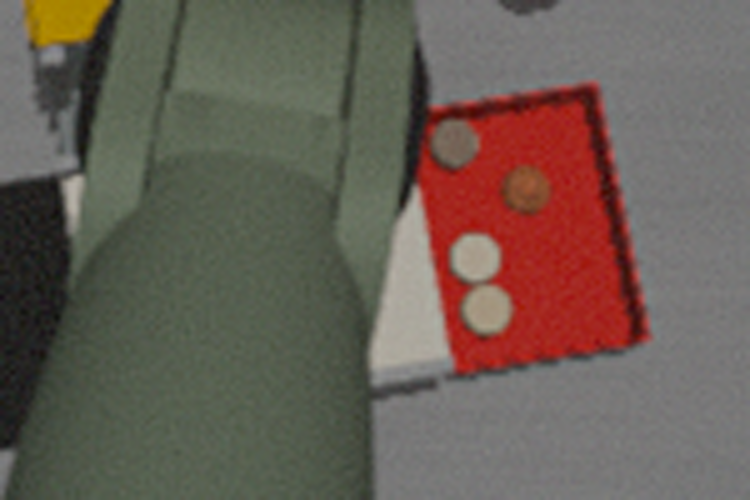

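All four shells lie in the tray, at (455,142), (526,188), (475,258) and (487,309) in the crop. Three look flipped over. I'll check their positions against the limits and plan the return.

```bash
python3 -c "
from h import *
np.set_printoptions(precision=4,suppress=True)
T=vision.grab_frame('top')
W=plane(T,np.array([[455,142],[526,188],[475,258],[487,309]])/5+[200,170]-.4,.017)
a=np.radians(10.2);R=np.array([[np.cos(a),-np.sin(a)],[np.sin(a),np.cos(a)]])
print((W[:,:2]-[.5285,-.1938])@R)
pose()
plan((.4921,.0006,.1652,190.2),(.466,.154,.145,190.2),1)
"
```

```text
[[ 0.0636  0.0326]
 [ 0.0265 -0.0078]
 [-0.0134  0.0337]
 [-0.0469  0.0321]]
t 8.23 p [0.4919 0.0012 0.1651] yaw -169.55 zaxis [ 0.  0. -1.] F [-0.8 -0.5 -1.1] w 0.223 q [ -8.5  16.6 -26.2  47.1   0.  -18.9]
0 per row pos [-0.0003, 0.0311, 0.004] rotz -0.0  total [-0.0015, 0.1556, 0.0202] -0.0
```

Request:
play_rows([
  {"delta_pos": [0, 0.031, 0], "delta_rot": [0, 0, 0], "gripper": 1.0},
  {"delta_pos": [0, 0.062, 0], "delta_rot": [0, 0, 0], "gripper": 1.0},
  {"delta_pos": [-0.001, 0.094, 0], "delta_rot": [0, 0, 0], "gripper": 1.0},
  {"delta_pos": [-0.001, 0.125, 0.005], "delta_rot": [0, 0, 0], "gripper": 1.0},
  {"delta_pos": [-0.002, 0.156, 0.02], "delta_rot": [0, 0, 0], "gripper": 1.0},
])

```text
clock: 8.65
tcp_pos: [0.4688, 0.1539, 0.1465]
tcp_rot: [[-0.984, -0.176, 0.005], [-0.176, 0.984, 0.0], [-0.005, -0.0, -1.0]]
wrist_force: [1.0, -0.6, -1.7]
width: 0.223
```

Request:
play_rows([
  {"delta_pos": [0, 0, 0.02], "delta_rot": [0, 0, 0], "gripper": 1.0},
  {"delta_pos": [0, 0, 0.04], "delta_rot": [0, 0, 0], "gripper": 1.0},
  {"delta_pos": [0, 0, 0.052], "delta_rot": [0, 0, 0], "gripper": 1.0},
  {"delta_pos": [0, 0, 0.06], "delta_rot": [0, 0, 0], "gripper": 1.0},
  {"delta_pos": [0, 0, 0.064], "delta_rot": [0, 0, 0], "gripper": 1.0},
])

```text
clock: 9.07
tcp_pos: [0.4668, 0.1525, 0.0796]
tcp_rot: [[-0.984, -0.177, -0.001], [-0.177, 0.984, -0.0], [0.001, -0.0, -1.0]]
wrist_force: [-0.0, -0.7, -2.1]
width: 0.223
```

```bash
python3 -c "
from h import *
pose()
S=vision.grab_frame('scene');crop(S,'pics/s11.png',250,120,100,100,6);pose()
"
```

```text
t 9.07 p [0.4668 0.1525 0.0796] yaw -169.83 zaxis [-0.001 -0.    -1.   ] F [-0.  -0.7 -2.1] w 0.223 q [  9.5  22.9 -32.   35.1  -0.   -0.7]
t 9.12 p [0.4667 0.1524 0.0795] yaw -169.84 zaxis [-0.001 -0.    -1.   ] F [-0.4 -0.3 -2.4] w 0.228 q [  9.5  22.9 -32.   35.1  -0.   -0.7]
```

View pics/s11.png

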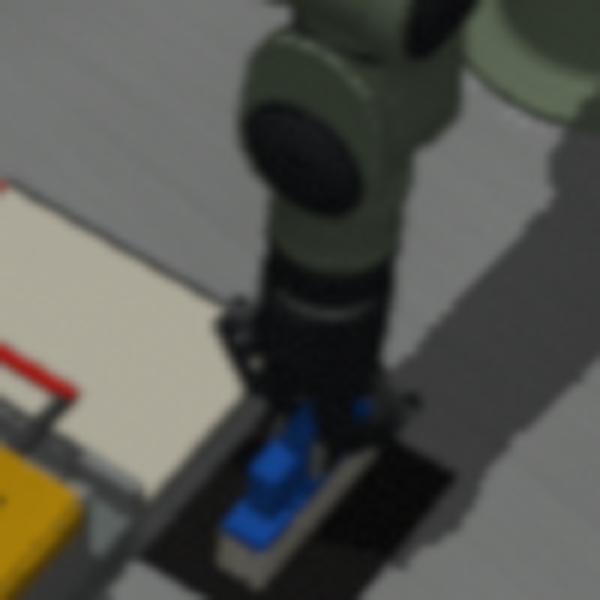

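Over the mat, about 4 mm up, so I'll lower that and watch the force.

Request:
play_rows([
  {"delta_pos": [0, 0, 0.001], "delta_rot": [0, 0, 0], "gripper": 1.0},
  {"delta_pos": [0, 0, 0.002], "delta_rot": [0, 0, 0], "gripper": 1.0},
  {"delta_pos": [0, 0, 0.003], "delta_rot": [0, 0, 0], "gripper": 1.0},
  {"delta_pos": [0, 0, 0.004], "delta_rot": [0, 0, 0], "gripper": 1.0},
  {"delta_pos": [0, 0, 0.004], "delta_rot": [0, 0, 0], "gripper": 1.0},
])

```text
clock: 9.53
tcp_pos: [0.467, 0.153, 0.0766]
tcp_rot: [[-0.984, -0.177, 0.001], [-0.177, 0.984, 0.0], [-0.001, -0.0, -1.0]]
wrist_force: [0.2, -0.4, -1.9]
width: 0.22
```

Request:
play_rows([
  {"delta_pos": [0, 0, 0.0005], "delta_rot": [0, 0, 0], "gripper": 1.0},
  {"delta_pos": [0, 0, 0.001], "delta_rot": [0, 0, 0], "gripper": 1.0},
  {"delta_pos": [0, 0, 0.0015], "delta_rot": [0, 0, 0], "gripper": 1.0},
  {"delta_pos": [0, 0, 0.0015], "delta_rot": [0, 0, 0], "gripper": 1.0},
  {"delta_pos": [0, 0, 0.0015], "delta_rot": [0, 0, 0], "gripper": 1.0},
])

```text
clock: 9.95
tcp_pos: [0.4668, 0.1531, 0.0753]
tcp_rot: [[-0.984, -0.177, 0.0], [-0.177, 0.984, 0.0], [-0.0, -0.0, -1.0]]
wrist_force: [-1.8, -0.5, 5.0]
width: 0.227
```

The brush is in contact with the mat (+5 N). Releasing and backing up.

Request:
play_rows([
  {"delta_pos": [0, 0, 0], "delta_rot": [0, 0, 0], "gripper": 0.6},
  {"delta_pos": [0, 0, 0], "delta_rot": [0, 0, 0], "gripper": 0.5},
  {"delta_pos": [0, 0, 0], "delta_rot": [0, 0, 0], "gripper": 0.5},
  {"delta_pos": [0, 0, 0], "delta_rot": [0, 0, 0], "gripper": 0.5},
  {"delta_pos": [0, 0, 0], "delta_rot": [0, 0, 0], "gripper": 0.5},
])

```text
clock: 10.37
tcp_pos: [0.4668, 0.153, 0.0747]
tcp_rot: [[-0.984, -0.177, -0.0], [-0.177, 0.984, 0.0], [0.0, 0.0, -1.0]]
wrist_force: [0.5, -0.2, 0.6]
width: 0.497
```

Request:
play_rows([
  {"delta_pos": [0, 0, -0.015], "delta_rot": [0, 0, 0], "gripper": 0.5},
  {"delta_pos": [0, 0, -0.04], "delta_rot": [0, 0, 0], "gripper": 0.5},
  {"delta_pos": [0, 0, -0.07], "delta_rot": [0, 0, 0], "gripper": 0.5},
  {"delta_pos": [0, 0, -0.1], "delta_rot": [0, 0, 0], "gripper": 0.5},
  {"delta_pos": [0, 0, -0.125], "delta_rot": [0, 0, 0], "gripper": 0.5},
])

```text
clock: 10.78
tcp_pos: [0.467, 0.153, 0.2016]
tcp_rot: [[-0.984, -0.177, 0.001], [-0.177, 0.984, 0.0], [-0.001, -0.0, -1.0]]
wrist_force: [0.5, 0.1, -1.2]
width: 0.496
```

```bash
python3 -c "
from h import *
pose()
S=vision.grab_frame('scene');crop(S,'pics/s12.png',250,120,100,100,6);pose()
plan((.4668,.1531,.2,190.2),(.581,-.0045,.2,100.2),3)
"
```

```text
t 10.78 p [0.467  0.153  0.2016] yaw -169.79 zaxis [ 0.001  0.    -1.   ] F [ 0.5  0.1 -1.2] w 0.496 q [  9.5  14.4 -23.3  52.2   0.   -0.7]
t 10.83 p [0.4696 0.1536 0.2061] yaw -169.78 zaxis [ 0.008  0.001 -1.   ] F [1.6 1.7 2.9] w 0.5 q [  9.5  14.2 -22.9  52.4  -0.   -0.7]
0 per row pos [-0.0056, -0.0117, -0.0] rotz 0.1047  total [-0.0282, -0.0584, -0.0] 0.5236
1 per row pos [-0.0107, -0.0073, -0.0] rotz 0.1047  total [-0.0536, -0.0365, -0.0] 0.5236
2 per row pos [-0.0129, -0.001, -0.0] rotz 0.1047  total [-0.0647, -0.0048, -0.0] 0.5236
```

View pics/s12.png

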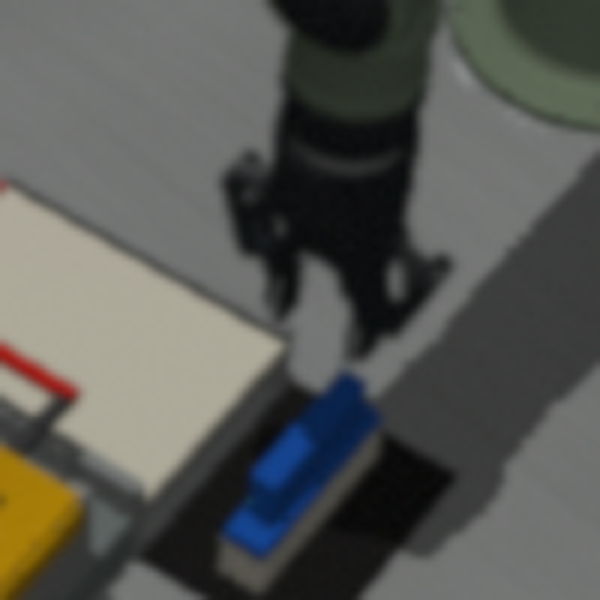

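The brush stands upright on the mat and is released. Moving over the guard bar.

Request:
play_rows([
  {"delta_pos": [-0.006, -0.012, 0], "delta_rot": [0, 0, 0.105], "gripper": 0.5},
  {"delta_pos": [-0.011, -0.023, 0], "delta_rot": [0, 0, 0.209], "gripper": 0.5},
  {"delta_pos": [-0.017, -0.035, 0], "delta_rot": [0, 0, 0.314], "gripper": 0.5},
  {"delta_pos": [-0.023, -0.047, 0], "delta_rot": [0, 0, 0.419], "gripper": 0.5},
  {"delta_pos": [-0.028, -0.058, 0], "delta_rot": [0, 0, 0.524], "gripper": 0.5},
])

```text
clock: 11.25
tcp_pos: [0.5051, 0.1003, 0.1996]
tcp_rot: [[-0.939, 0.344, 0.0], [0.344, 0.939, -0.0], [-0.0, -0.0, -1.0]]
wrist_force: [-0.3, 0.1, 0.1]
width: 0.502
```

Request:
play_rows([
  {"delta_pos": [-0.011, -0.007, 0], "delta_rot": [0, 0, 0.105], "gripper": 0.5},
  {"delta_pos": [-0.021, -0.015, 0], "delta_rot": [0, 0, 0.209], "gripper": 0.5},
  {"delta_pos": [-0.032, -0.022, 0], "delta_rot": [0, 0, 0.314], "gripper": 0.5},
  {"delta_pos": [-0.043, -0.029, 0], "delta_rot": [0, 0, 0.419], "gripper": 0.5},
  {"delta_pos": [-0.054, -0.036, 0], "delta_rot": [0, 0, 0.524], "gripper": 0.5},
])

```text
clock: 11.67
tcp_pos: [0.5435, 0.0482, 0.1994]
tcp_rot: [[-0.641, 0.768, -0.0], [0.768, 0.641, 0.0], [0.0, -0.0, -1.0]]
wrist_force: [-0.0, 0.6, -0.1]
width: 0.504
```

Request:
play_rows([
  {"delta_pos": [-0.013, -0.001, 0], "delta_rot": [0, 0, 0.105], "gripper": 0.5},
  {"delta_pos": [-0.026, -0.002, 0], "delta_rot": [0, 0, 0.209], "gripper": 0.5},
  {"delta_pos": [-0.039, -0.003, 0], "delta_rot": [0, 0, 0.314], "gripper": 0.5},
  {"delta_pos": [-0.052, -0.004, 0], "delta_rot": [0, 0, 0.419], "gripper": 0.5},
  {"delta_pos": [-0.065, -0.005, 0], "delta_rot": [0, 0, 0.524], "gripper": 0.5},
])

```text
clock: 12.08
tcp_pos: [0.5816, -0.0047, 0.1993]
tcp_rot: [[-0.171, 0.985, -0.0], [0.985, 0.171, 0.0], [0.0, -0.0, -1.0]]
wrist_force: [-0.6, -0.6, 1.4]
width: 0.495
```

```bash
python3 -c "
from h import *
pose()
S=vision.grab_frame('scene');crop(S,'pics/s13.png',180,110,150,120,5);pose()
"
```

```text
t 12.08 p [ 0.5816 -0.0047  0.1993] yaw 99.84 zaxis [-0.  0. -1.] F [-0.6 -0.6  1.4] w 0.495 q [ -7.7  23.8 -10.   56.3   0.   72.4]
t 12.13 p [ 0.5832 -0.0067  0.1994] yaw 99.56 zaxis [ 0.001 -0.002 -1.   ] F [ 2.  -1.7  0.6] w 0.503 q [-7.9 23.9 -9.8 56.2 -0.1 72.6]
```

View pics/s13.png

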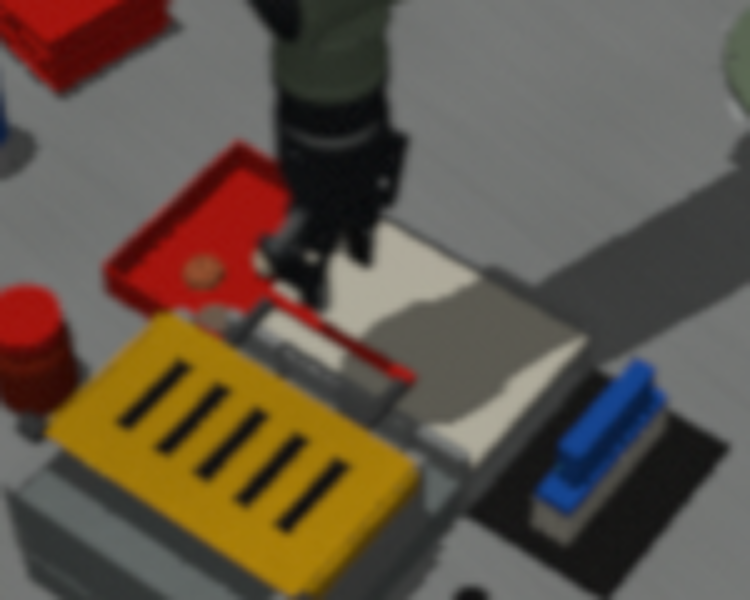

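Request:
play_rows([
  {"delta_pos": [0, 0, 0.016], "delta_rot": [0, 0, 0], "gripper": 0.5},
  {"delta_pos": [0, 0, 0.032], "delta_rot": [0, 0, 0], "gripper": 0.5},
  {"delta_pos": [0, 0, 0.048], "delta_rot": [0, 0, 0], "gripper": 0.5},
  {"delta_pos": [0, 0, 0.064], "delta_rot": [0, 0, 0], "gripper": 0.5},
  {"delta_pos": [0, 0, 0.076], "delta_rot": [0, 0, 0], "gripper": 0.5},
])

```text
clock: 12.55
tcp_pos: [0.5804, -0.0038, 0.1221]
tcp_rot: [[-0.178, 0.984, -0.002], [0.984, 0.178, 0.0], [0.001, -0.002, -1.0]]
wrist_force: [-0.3, 0.1, 0.6]
width: 0.498
```

```bash
python3 -c "
from h import *
pose()
S=vision.grab_frame('scene');crop(S,'pics/s14.png',210,130,80,80,7)
T=vision.grab_frame('top');crop(T,'pics/t14.png',200,140,90,70,8);pose()
"
```

```text
t 12.55 p [ 0.5804 -0.0038  0.1221] yaw 100.28 zaxis [-0.002  0.    -1.   ] F [-0.3  0.1  0.6] w 0.498 q [ -7.7  27.9 -15.8  46.4   0.   72.1]
t 12.65 p [ 0.5792 -0.0036  0.1214] yaw 100.25 zaxis [-0.005  0.001 -1.   ] F [-0.7  0.8  0.1] w 0.498 q [ -7.7  27.9 -15.8  46.5   0.   72.1]
```

View pics/s14.png

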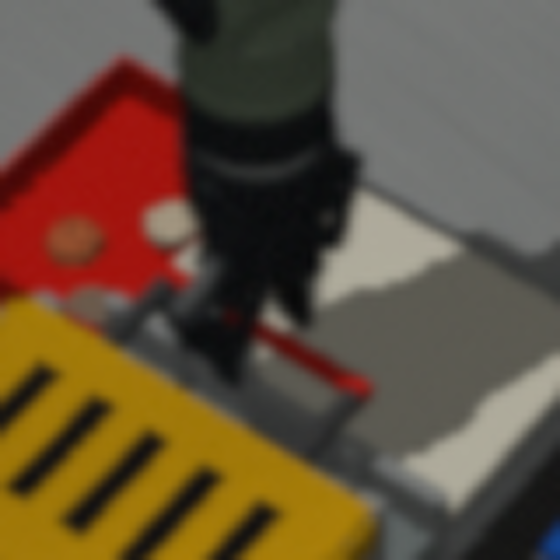

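The fingers straddle the red bar: the rear finger is behind it at (230,360) and the front one before it at (300,310). Closing.

Request:
play_rows([
  {"delta_pos": [0, 0, 0], "delta_rot": [0, 0, 0], "gripper": 0.6},
  {"delta_pos": [0, 0, 0], "delta_rot": [0, 0, 0], "gripper": 0.7},
  {"delta_pos": [0, 0, 0], "delta_rot": [0, 0, 0], "gripper": 0.8},
  {"delta_pos": [0, 0, 0], "delta_rot": [0, 0, 0], "gripper": 1.0},
  {"delta_pos": [0, 0, 0], "delta_rot": [0, 0, 0], "gripper": 1.0},
], grip_force=50)

```text
clock: 13.07
tcp_pos: [0.581, -0.0044, 0.1244]
tcp_rot: [[-0.176, 0.984, -0.0], [0.984, 0.176, -0.001], [-0.001, -0.0, -1.0]]
wrist_force: [-1.9, -1.5, 2.3]
width: 0.118
```

Request:
play_rows([
  {"delta_pos": [0, 0, 0], "delta_rot": [0, 0, 0], "gripper": 1.0},
  {"delta_pos": [0, 0, 0], "delta_rot": [0, 0, 0], "gripper": 1.0},
  {"delta_pos": [0, 0, 0], "delta_rot": [0, 0, 0], "gripper": 1.0},
  {"delta_pos": [0, 0, 0], "delta_rot": [0, 0, 0], "gripper": 1.0},
  {"delta_pos": [0, 0, 0], "delta_rot": [0, 0, 0], "gripper": 1.0},
])

```text
clock: 13.48
tcp_pos: [0.581, -0.0044, 0.1239]
tcp_rot: [[-0.176, 0.984, -0.001], [0.984, 0.176, -0.0], [-0.0, -0.001, -1.0]]
wrist_force: [-3.8, -1.7, 4.1]
width: 0.116
```

```bash
python3 -c "
from h import *
pose()
# arc waypoints relative to start in tool axes (+y tool = cutter x, z down)
for n in range(0,61,4):
    a=np.radians(n); print(n,'tool y',round(.19*(1-np.cos(a)),4),'tool z',round(-.19*np.sin(a),4))
"
```

```text
t 13.48 p [ 0.581  -0.0044  0.1239] yaw 100.13 zaxis [-0.001 -0.    -1.   ] F [-3.8 -1.7  4.1] w 0.116 q [ -7.7  27.8 -15.7  46.6  -0.   72.2]
0 tool y 0.0 tool z -0.0
4 tool y 0.0005 tool z -0.0133
8 tool y 0.0018 tool z -0.0264
12 tool y 0.0042 tool z -0.0395
16 tool y 0.0074 tool z -0.0524
20 tool y 0.0115 tool z -0.065
24 tool y 0.0164 tool z -0.0773
28 tool y 0.0222 tool z -0.0892
32 tool y 0.0289 tool z -0.1007
36 tool y 0.0363 tool z -0.1117
40 tool y 0.0445 tool z -0.1221
44 tool y 0.0533 tool z -0.132
48 tool y 0.0629 tool z -0.1412
52 tool y 0.073 tool z -0.1497
56 tool y 0.0838 tool z -0.1575
60 tool y 0.095 tool z -0.1645
```

Request:
play_rows([
  {"delta_pos": [0, 0, -0.01], "delta_rot": [0, 0, 0], "gripper": 1.0},
  {"delta_pos": [0, 0.001, -0.02], "delta_rot": [0, 0, 0], "gripper": 1.0},
  {"delta_pos": [0, 0.002, -0.03], "delta_rot": [0, 0, 0], "gripper": 1.0},
  {"delta_pos": [0, 0.004, -0.04], "delta_rot": [0, 0, 0], "gripper": 1.0},
  {"delta_pos": [0, 0.0065, -0.049], "delta_rot": [0, 0, 0], "gripper": 1.0},
])

```text
clock: 13.9
tcp_pos: [0.5867, -0.0033, 0.1736]
tcp_rot: [[-0.176, 0.984, -0.002], [0.984, 0.176, -0.001], [-0.0, -0.003, -1.0]]
wrist_force: [-6.0, -2.5, -2.9]
width: 0.117
```

```bash
python3 -c "
from h import *
pose()
S=vision.grab_frame('scene');crop(S,'pics/s15.png',180,110,120,120,5)
"
```

```text
t 13.9 p [ 0.5867 -0.0033  0.1736] yaw 100.13 zaxis [-0.002 -0.001 -1.   ] F [-6.  -2.5 -2.9] w 0.117 q [ -7.5  25.6 -11.1  53.4  -0.1  72.4]
```

View pics/s15.png

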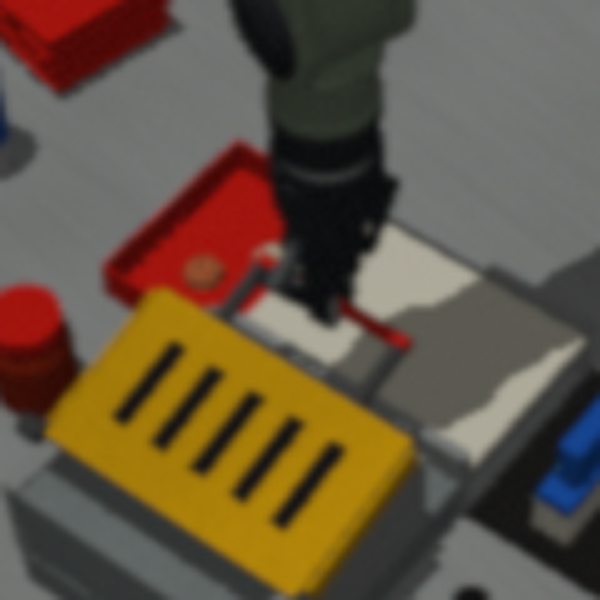

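The guard is rising with the bar. I'll keep following the arc.

Request:
play_rows([
  {"delta_pos": [0, 0.002, -0.0095], "delta_rot": [0, 0, 0], "gripper": 1.0},
  {"delta_pos": [0, 0.005, -0.019], "delta_rot": [0, 0, 0], "gripper": 1.0},
  {"delta_pos": [0, 0.009, -0.028], "delta_rot": [0, 0, 0], "gripper": 1.0},
  {"delta_pos": [0, 0.013, -0.037], "delta_rot": [0, 0, 0], "gripper": 1.0},
  {"delta_pos": [0, 0.018, -0.046], "delta_rot": [0, 0, 0], "gripper": 1.0},
])

```text
clock: 14.37
tcp_pos: [0.6042, -0.0, 0.22]
tcp_rot: [[-0.176, 0.984, -0.003], [0.984, 0.176, -0.001], [-0.0, -0.003, -1.0]]
wrist_force: [-8.7, -3.8, 1.1]
width: 0.12
```

Request:
play_rows([
  {"delta_pos": [0, 0.004, -0.0085], "delta_rot": [0, 0, 0], "gripper": 1.0},
  {"delta_pos": [0, 0.009, -0.017], "delta_rot": [0, 0, 0], "gripper": 1.0},
  {"delta_pos": [0, 0.015, -0.025], "delta_rot": [0, 0, 0], "gripper": 1.0},
  {"delta_pos": [0, 0.021, -0.0325], "delta_rot": [0, 0, 0], "gripper": 1.0},
  {"delta_pos": [0, 0.028, -0.04], "delta_rot": [0, 0, 0], "gripper": 1.0},
])

```text
clock: 14.78
tcp_pos: [0.6323, 0.0051, 0.2604]
tcp_rot: [[-0.176, 0.984, -0.002], [0.984, 0.176, -0.0], [0.0, -0.002, -1.0]]
wrist_force: [-9.6, -2.5, 3.4]
width: 0.117
```

```bash
python3 -c "
from h import *
pose()
S=vision.grab_frame('scene');crop(S,'pics/s16.png',180,90,120,120,5)
"
```

```text
t 14.78 p [0.6323 0.0051 0.2604] yaw 100.14 zaxis [-0.002 -0.    -1.   ] F [-9.6 -2.5  3.4] w 0.117 q [-6.2 27.1  4.4 67.4 -0.  73.7]
```

View pics/s16.png

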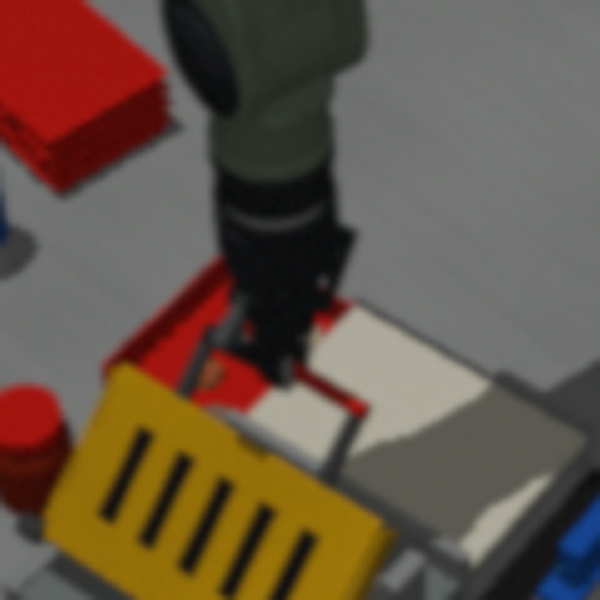

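Request:
play_rows([
  {"delta_pos": [0, 0.005, -0.008], "delta_rot": [0, 0, 0], "gripper": 1.0},
  {"delta_pos": [0, 0.011, -0.015], "delta_rot": [0, 0, 0], "gripper": 1.0},
  {"delta_pos": [0, 0.019, -0.0215], "delta_rot": [0, 0, 0], "gripper": 1.0},
  {"delta_pos": [0, 0.027, -0.027], "delta_rot": [0, 0, 0], "gripper": 1.0},
  {"delta_pos": [0, 0.035, -0.0315], "delta_rot": [0, 0, 0], "gripper": 1.0},
])

```text
clock: 15.25
tcp_pos: [0.6679, 0.0117, 0.2916]
tcp_rot: [[-0.176, 0.984, 0.0], [0.984, 0.176, 0.001], [0.001, 0.0, -1.0]]
wrist_force: [-4.3, -1.4, -0.8]
width: 0.115
```

Request:
play_rows([
  {"delta_pos": [0, 0, 0], "delta_rot": [0, 0, 0], "gripper": 1.0},
  {"delta_pos": [0, 0, 0], "delta_rot": [0, 0, 0], "gripper": 1.0},
  {"delta_pos": [0, 0, 0], "delta_rot": [0, 0, 0], "gripper": 1.0},
  {"delta_pos": [0, 0, 0], "delta_rot": [0, 0, 0], "gripper": 1.0},
  {"delta_pos": [0, 0, 0], "delta_rot": [0, 0, 0], "gripper": 1.0},
])

```text
clock: 15.67
tcp_pos: [0.6669, 0.0115, 0.2909]
tcp_rot: [[-0.176, 0.984, -0.0], [0.984, 0.176, 0.001], [0.001, -0.0, -1.0]]
wrist_force: [-5.3, -0.8, 0.7]
width: 0.114
```

```bash
python3 -c "
from h import *
pose()
S=vision.grab_frame('scene');crop(S,'pics/s17.png',180,90,120,120,5)
T=vision.grab_frame('top');crop(T,'pics/t17.png',165,110,180,150,4)
cv2.imwrite('pics/s17f.png',S['frame'][:,:,::-1])
"
```

```text
t 15.67 p [0.6669 0.0115 0.2909] yaw 100.15 zaxis [-0.     0.001 -1.   ] F [-5.3 -0.8  0.7] w 0.114 q [-5.4 30.5 14.3 73.8  0.  74.5]
```

View pics/s17.png

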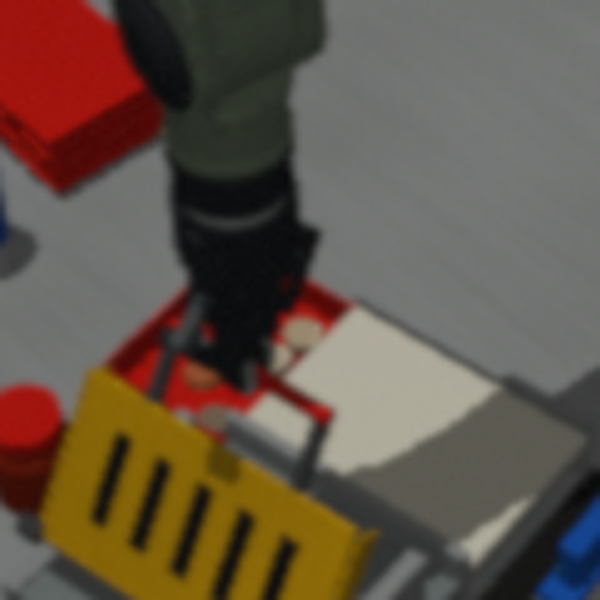

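View pics/t17.png

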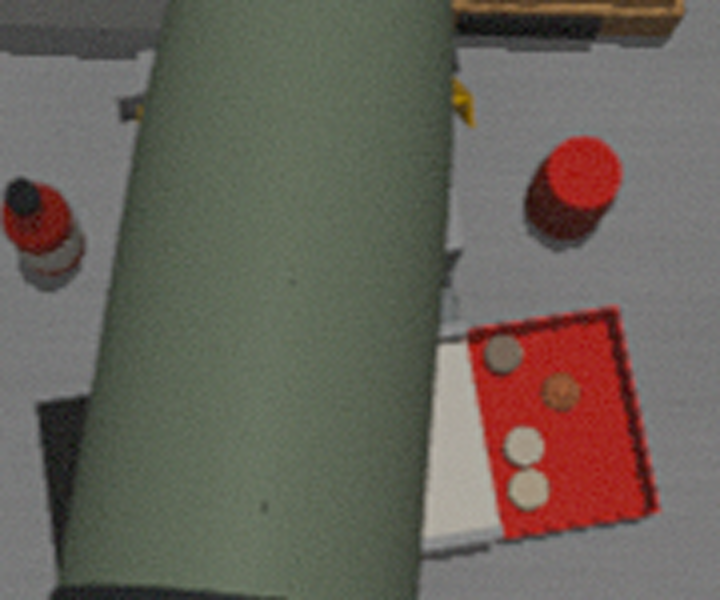

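View pics/s17f.png

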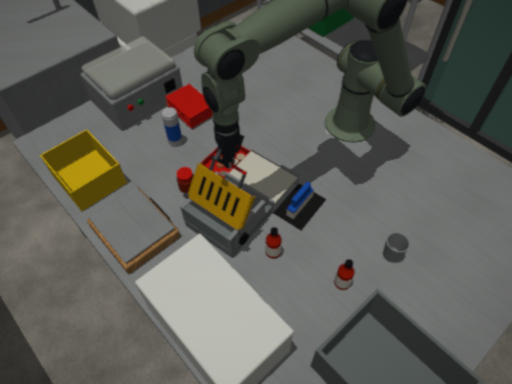

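```bash
python3 -c "
from h import *
S=vision.grab_frame('scene')
a=np.radians(10.2);X=np.array([np.cos(a),np.sin(a),0]);Y=np.array([-np.sin(a),np.cos(a),0])
O=np.array([.497,-.020,0])+.09*X
def pl(uv,y):
    o,d=ray(S,[np.array(uv)/5+[180,90]-.4]);d=d[0];p=o+d*((y-(o-O)@Y)/(d@Y));q=p-O
    dx,dz=.185-q@X,q[2]-.13;print(uv,'r',round(np.hypot(dx,dz),4),'deg',round(np.degrees(np.arctan2(dz,dx)),1))
pl([97,368],-.11);pl([376,532],.11);pl([330,413],.065)
g=readout.observe()['tcp_pos']+[0,0,.008];q=g-O;dx,dz=.185-q@X,q[2]-.13;print('grasp pt r',np.hypot(dx,dz),np.degrees(np.arctan2(dz,dx)))
pose()
W=plane(S,np.array([[300,208]]),.03);print(W)
"
```

```text
[97, 368] r 0.1333 deg 57.9
[376, 532] r 0.1283 deg 47.0
[330, 413] r 0.1961 deg 59.2
grasp pt r 0.19742941839412573 58.81526466210902
t 15.82 p [0.6669 0.0115 0.2909] yaw 100.15 zaxis [-0.     0.001 -1.   ] F [-4.6 -1.1  1.9] w 0.118 q [-5.4 30.5 14.3 73.8  0.  74.5]
[[0.48652541 0.1704006  0.03      ]]
```

```bash
python3 -c "
from h import *
S=vision.grab_frame('scene')
a=np.radians(10.2);X=np.array([np.cos(a),np.sin(a),0]);Y=np.array([-np.sin(a),np.cos(a),0]);Z=np.array([0,0,1])
O=np.array([.497,-.020,0])+.09*X
for y,r in((.11,.135),(-.11,.135),(.065,.19)):
  for d in (47,53,59,63):
    t=np.radians(d);P=O+Y*y+X*(.185-r*np.cos(t))+Z*(.13+r*np.sin(t));print(y,d,np.round((proj(S,P)[0]-[180,90])*5,0))
crop(S,'pics/s18.png',180,150,90,80,8)
b=S['frame']
for c in blobs(S,(100,120,40),(130,255,255),(280,170,50,60),20): print(cv2.minAreaRect(c))
crop(S,'pics/s19.png',270,170,60,60,8)
"
```

```text
0.11 47 [378. 521.]
0.11 53 [368. 524.]
0.11 59 [356. 529.]
0.11 63 [348. 533.]
-0.11 47 [118. 360.]
-0.11 53 [106. 361.]
-0.11 59 [ 93. 365.]
-0.11 63 [ 84. 368.]
0.065 47 [357. 411.]
0.065 53 [342. 414.]
0.065 59 [326. 419.]
0.065 63 [314. 425.]
((299.2551574707031, 196.56207275390625), (11.80312728881836, 34.82216262817383), 40.23636245727539)
```

View pics/s18.png

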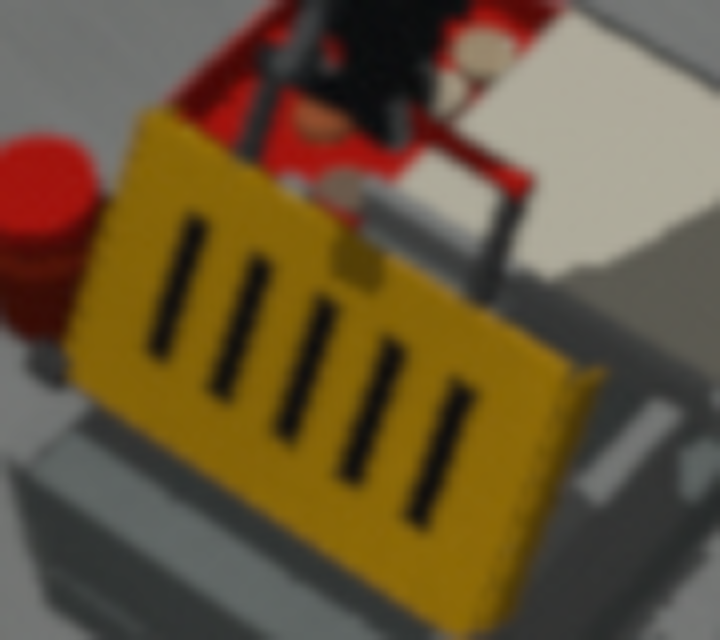

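View pics/s19.png

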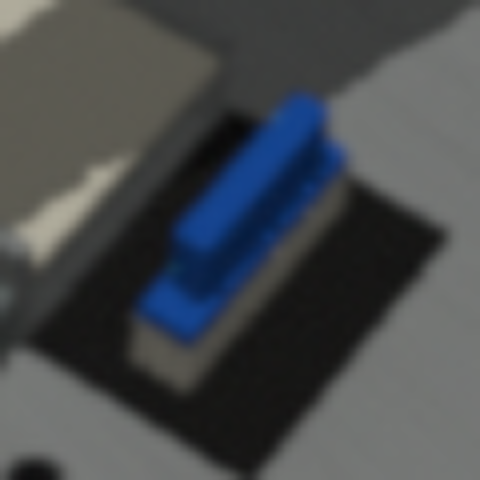

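The guard's outer corners and bar end give about 57–59°. The brush stands on its mat, and the shells are in the tray. Handing in.

```bash
python3 -c "
from h import *
pose();ctrl.sign_off();pose()"
```

```text
t 15.87 p [0.6668 0.0115 0.2909] yaw 100.15 zaxis [-0.     0.001 -1.   ] F [-4.6 -1.1  0.6] w 0.117 q [-5.4 30.5 14.3 73.8  0.  74.5]
the job is handed in; nothing more can be done
the job is handed in; nothing more can be done
```

I swept all four shells off the table's side into the scrap tray in one pass with the guard shut. Then I stood the brush back on its mat, let go, lifted the guard by its red bar, and handed in at 15.9 s while holding it.

- **Shells:** measured after the sweep, all four were inside the tray's limits. The closest to a limit was 64 mm from the tray's middle in x, where 85 mm is allowed. They were still in the tray in the last top view.
- **Brush:** it stands upright near the middle of its mat with the gripper clear of it.
- **Guard:** three points in the scene picture gave about 57–59° and the arm's own pose gave 58.8°, inside the allowed 53–67°. The grip was steady, with about 5 N at the wrist.
- **One reading disagreed:** one guard corner first gave 47°. A closer view showed I had picked the underside corner; the outer corner gave about 57°.
- **Other objects:** the bottles, jar, cup, can and tray stack look unmoved in the pictures; I did not measure them.

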